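Dock the vial tray and hold it flush with a spacer

TASK

Slide the loaded vial tray by its fin into the open end of the bench-top bay, fully home against the end stop and flush along the fence (the plain side wall), with the three vials staying upright in it. Then take the steel spacer bar, lower it upright into the gap on the tray's other side, where three stop pads stand, at the one place wide enough for it (in front of the shallow pad), down to the worktop or nearly so. Finish while still gripping the spacer and pushing it sideways against the tray, so that the tray is held pressed flush on the fence for the clamp to be tightened; do not let go, and leave the small black box and the capped bottle where they stand.

Things in the scene. Friction and masses are not known exactly. Their poses are not given: they have to be found in the camera images.
- holder: Aluminium tray bay fixed to the worktop, walls 22 mm high, no floor (the tray slides on the worktop). Origin on the worktop, where the tray's origin lies when the tray is home and flush. +x is the loading direction: mouth at -x, end stop's face at x = +47 mm. Fence on the +y side, outer rail with three stop pads on the -y side, at x = -34, 0 and +34 mm, in an order that varies.
- fence (a point): Point on the fence's face, on the worktop, at holder x = 0, y = +32 mm (axes as the holder's). The fence is 12 mm thick and runs from x = -54 to +71 mm, with an outward-slanted lead-in out to x = -83 mm.
- rail (a point): Point on the outer rail's face, on the worktop, at holder x = 0, y = -61 mm. The rail is 10 mm thick and begins at x = -53 mm. The pads stand on this face; with the tray flush the gap from tray to pad is 21 mm at the shallow pad and 7 mm at the two deep ones.
- pad_shallow: The shallow stop pad, aluminium, fixed, 32 mm long (its x, parallel to the bay's x), only 8 mm deep (0 to +8 mm in its y, toward the fence), 21 mm high. Origin at the foot of its back, on the outer rail's face. The wide pocket in front of it is 21 mm across (y from 8 to 29 mm in its frame) when the tray is flush, at least 34 mm long.
- pad_deep_a: A deep stop pad, like the shallow one but 22 mm deep (0 to +22 mm in its y): the gap in front of it is too narrow for the spacer.
- pad_deep_b: The other deep stop pad, the same as pad_deep_a.
- tray: Loose grey plastic tray, 94 (x) x 64 (y) x 20 mm high, walls and floor 5 mm, six cells (3 along x, 2 along y), 0.3 kg. Origin under the centre of the 94 x 64 mm part. The end at +x goes into the bay first. At its -x end an upright fin 12 mm thick (y) and 62 mm high runs from x = -45 to -97 mm, in the middle of the width.
- tray_fin (a point): Point to grip on the tray's fin, 77 mm behind the tray's origin and 45 mm above the worktop; the fin is 12 mm thick across the tray's y.
- vial_0: Vial with black cap, 20 mm diameter, 50 mm tall, loose in a tray cell on the +y (fence) side; origin under its foot, 5 mm above the tray's underside; z is up.
- vial_1: Vial with white cap, 20 mm diameter, 50 mm tall, in another cell on the +y side of the tray; origin under its foot.
- vial_2: Brown vial, 22 mm diameter, 50 mm tall, in the middle cell on the +y side of the tray; origin under its foot.
- spacer: Loose plain steel bar standing upright, 28 (x) x 14 (y) mm and 70 mm tall, 0.16 kg; the lowest 6 mm are a nose relieved to 25 x 11 mm. Origin under the centre of its foot. Either way round serves; in the pocket its x lies along the bay's x.
- cell_box: Small closed black box, 47 x 58 x 28 mm, a loose bystander not far from the spacer; origin under its centre.
- bottle_100: Capped bottle, 56 x 51 mm, 105 mm tall, a loose bystander beyond the tray; origin under its centre.
Not all that is in view belongs to the job. What is shaped like the tray but red is not meant.

How it is judged:
By the outcome, as a careful person would: the job done as asked, in the order asked, and still so for the second after the job is handed in, while the arm keeps its last pose, push and grip.
It also fails if it takes over 72 s, if anything falls off the work surface, if the arm or the gripper's body presses on something with over 40 N, if the wrist force passes 120 N, or if a joint passes its speed limit or range.

ROBOT

A 6-joint arm with a two-finger parallel gripper is mounted at the origin on the work surface; the furniture and walls round the work are solid. World frame = base frame: x ahead of the robot, y to its left, z up, the work surface at z = 0. Lengths are in mm, angles in degrees, forces in N, time in s.
With the tool pointing down it reaches from about 350 to 850 mm from the base axis. Payload 8.1 kg.
Tool frame: the origin (TCP) lies at the very end of the fingers, on their centre line; the grasp point (between the pads) lies 19 mm behind it; z points along the fingers, y is the line along which they close (so a half turn about z gives the same grasp; the last joint's range is limited). The gripper opens to 85 mm and grips with 20 to 120 N. Pads are 22 mm wide; open, the fingers measure 114 mm over their backs; the gripper's body (76 mm by 85 mm) begins 54 mm behind the grasp point. The pads swing forward as they close: fully open they stand 13 mm farther back than shut.
Start: joints at [-80.982, 7.471, 85.268, -0, 87.261, -4.893], TCP at [144.273, -582.401, 231.292] pointing down, gripper open.
Joint ranges: [-169.43, 169.43], [-51.17, 129.36], [1.28, 143.12], [-76.62, 256.62], [0, 156.53], [-152.29, 152.29]. Speed limits (degrees/s): [136.94, 136.94, 159.86, 180, 180, 180].

INTERFACE

Orientations are given as [roll, pitch, yaw] about the fixed x, y, z axes, in that order (R = Rz(yaw) Ry(pitch) Rx(roll)).
In Python, from bench import sense, eyes, job, models gives the robot as it stands. The module is installed in compiled form; this text tells all that it offers.
- The arm moves only by the tool apply_moves, never from a script. Its argument "rows" is a list of rows, each a list of 6 numbers: the shift along the tool's x, y, z in mm, then the turn, a rotation vector about the tool's x, y, z in rad. In form: [[dx, dy, dz, rx, ry, rz], ...]. A call has exactly 5 rows; each row shifts and turns the commanded pose from where the row before left it, along the tool's axes as they then stand; what a row does not reach is not made up. A row lasts 1/8 s, in which the tool goes at most 62.5 mm and 10.7 degrees, less where a joint would pass 70% of its speed; a pose out of reach is approached as far as the arm can. A call is refused whole if a number of a shift passes 62.5 or a number of a turn 0.188, either way. A call with a gripper value outside its range is refused whole. "fingers" is the finger opening in mm, from 0 to 85.4, set as the call begins (left out, the last holds). The fingers move at their own pace and stop on an object; "grip_force" is the grip in N (left out, the last holds). Time passes only in rows, so rows that do not move let the fingers close, or fill a call up. It gives the time, the measured TCP pose, the force, the opening and the grip force at its end, in the units of the state.
- sense(): the state, without advancing time (a new reading comes with each control period).
- eyes.snapshot(name): name is "scene" or "top" or "wrist"; returns (picture, depth): 480x640x3 uint8, red, green, blue; 480x640 float32, mm along the optical axis (not along the pixel's ray), 0 where there is no reading.
- eyes.get_calibration(name): a dict with "intrinsics" (3x3 intrinsics, pixels), "D" ([k1, k2, p1, p2, k3] as OpenCV has them; the pictures are not rectified), "R" (3x3) and "t" (3): a world point X has camera coordinates R X + t; the wrist camera has in their place "mount" (4x4, takes a point from camera to tool coordinates, whose origin is the TCP and whose axes are the flange's). Camera axes: x right, y down, z forward; pixel columns grow to the right and rows downward; lengths in mm; the calibration is good to about 2 mm. A picture is of the moment at which its call begins: read the wrist's pose just before it. get_calibration takes no time and is no camera call.
- job.hand_in(): hands the job in; it is judged then, once.
Trained networks look in the newest picture that a camera, given by its name, has taken for a name from the list of things; names that differ only in an ending like _2 or _b are one class to them, and where a whole thing is asked for, a point or a joint stands for the part that bears it (a point fixed in the world has none). Each returns a list of dicts, best first, with "confidence" (0 to 1); they miss things now and then, are a little off and sometimes report something else, mostly with a low value. They report only what shows in the picture. A call takes as long as a camera call. They do not tell look-alikes from the thing itself.
- models.boxes_of(name, camera): "xyz" ([x, y, z] in mm, in world coordinates, good to about 4 mm: the middle of the surface that is visible of it).
- models.cut_out(name, camera): "pixels" (480x640 bool, what is visible of it).
- models.place_of(name, camera): "xyz" ([x, y, z] in mm, in world coordinates, good to about 4 mm: a listed point, or the origin of a listed thing).
The state is a dict: "time": time; "joint_pos": joint angles; "qd": joint speeds; "joint_efforts": joint torques, N m; "tool_pos": TCP position; "tcp_rot": TCP orientation; "ft_force": force on the tool from outside, world axes, zero at the start; "wrist_torque": the same for the moment, N m; "finger_gap": finger opening in mm; "grip_force": force on a finger pad.
Only numpy, scipy, OpenCV 4.12 (cv2) and the standard library are available. Lean on these libraries where they do the work, as an engineer would, in place of code of your own. Each camera call takes 0.05 s, during which the arm holds its last target. There are 200 camera calls.

## Working session

There is one attempt and no reset: what is moved stays moved. The work goes in short steps, Python scripts to look and compute and a tool call to move; the robot and the scene stay as the last step left them, time stands still between calls to the robot, and variables do not carry over. Pictures are saved under pics/ and viewed, at most 10 in all, crops included, and the job is handed in when it is done.

Besides the shell and the picture viewer there is one more tool, called after "Emit:" as name([rows], argument=value, ...), one row to a line, values as JSON. apply_moves: Moves the arm, as the interface text tells. Its arguments: {"type":"object","properties":{"rows":{"type":"array"},"fingers":{"type":"number"},"grip_force":{"type":"number"}},"required":["rows"]}

```bash
mkdir -p pics; cat > h.py <<'E'
import numpy as np, cv2
from bench import sense, eyes, job, models
from scipy.spatial.transform import Rotation as Ro
def snap(c,f=None):
    p,d=eyes.snapshot(c)
    if f: cv2.imwrite('pics/'+f,p[:,:,::-1])
    return p,d
def cam(c,s=None):
    k=eyes.get_calibration(c);K=np.array(k['intrinsics']);D=np.array(k['D'])
    if 'mount' in k:
        T=np.eye(4);s=s or sense();T[:3,:3]=Ro.from_euler('xyz',s['tcp_rot'],degrees=True).as_matrix();T[:3,3]=s['tool_pos']
        W=np.linalg.inv(T@np.array(k['mount']));return K,D,W[:3,:3],W[:3,3]
    return K,D,np.array(k['R']),np.array(k['t'])
def cloud(d,c,s=None):
    K,D,R,t=cam(c,s);v,u=np.mgrid[:480,:640]
    n=cv2.undistortPoints(np.stack([u,v],-1).reshape(-1,1,2).astype(float),K,D).reshape(-1,2)
    P=np.c_[n,np.ones(len(n))]*d.reshape(-1,1)
    X=(P-t)@R; X[d.ravel()<=0]=np.nan
    return X.reshape(480,640,3)
def proj(X,c,s=None):
    K,D,R,t=cam(c,s);return cv2.projectPoints(np.atleast_2d(np.array(X,float)),cv2.Rodrigues(R)[0],t,K,D)[0].reshape(-1,2)
E
python3 - <<'E'
from h import *
print(sense())
for c in('scene','top'):
    snap(c,c+'1.png')
    for n in 'holder fence rail pad_shallow pad_deep_a tray tray_fin vial_0 vial_1 vial_2 spacer cell_box bottle_100'.split():
        for r in models.place_of(n,c)[:3]: print(c,n,np.round(r['xyz']),round(r['confidence'],2),np.round(proj(r['xyz'],c)[0]))
E
```

```text
{'time': 0.0, 'joint_pos': array([-8.09817185e+01,  7.51266539e+00,  8.53286937e+01,  6.53101675e-04,
        8.72604715e+01, -4.89199295e+00]), 'qd': array([-0.04189703,  0.00249416, -0.04072462,  0.0126987 ,  0.1226843 ,
        0.04059922]), 'joint_efforts': array([-4.55940744e-04, -5.69403005e+01, -5.00555098e+01, -2.78490425e-04,
        1.46291495e-02,  3.65978778e-06]), 'tool_pos': array([ 144.19393906, -581.86632778,  230.27549392]), 'tcp_rot': array([-1.79898596e+02, -9.33379916e-03,  1.39102343e+01]), 'ft_force': array([0.67510806, 0.31082528, 0.30714958]), 'wrist_torque': array([ 0.00501257, -0.00053797, -0.01101369]), 'grip_force': 0.0, 'finger_gap': 85.43036680893239}
scene holder [465.  83.  -2.] 0.72 [309. 217.]
scene fence [491. 103.  -2.] 0.7 [310. 210.]
scene spacer [ 414. -361.    1.] 0.51 [404. 295.]
scene cell_box [ 559. -497.    0.] 0.49 [471. 293.]
top holder [464.  84.   5.] 0.94 [273. 220.]
top holder [415.  54.   1.] 0.55 [283. 235.]
top fence [491. 100.   3.] 0.95 [268. 211.]
top fence [ 557. -496.   -1.] 0.22 [454. 187.]
top rail [416.  55.   0.] 0.72 [282
[... 373 characters left out ...]
96. 319.]
top tray [ 555. -493.   -3.] 0.46 [453. 188.]
top tray_fin [229. 294.  44.] 0.96 [204. 296.]
top tray_fin [320. 314.  44.] 0.7 [197. 266.]
top vial_0 [397. 239.   3.] 0.57 [224. 242.]
top vial_0 [382. 262.   4.] 0.44 [216. 247.]
top vial_0 [360. 288.   7.] 0.43 [208. 254.]
top vial_1 [397. 239.   3.] 0.57 [224. 242.]
top vial_1 [382. 262.   4.] 0.44 [216. 247.]
top vial_1 [360. 288.   7.] 0.43 [208. 254.]
top vial_2 [397. 239.   3.] 0.57 [224. 242.]
top vial_2 [382. 262.   4.] 0.44 [216. 247.]
top vial_2 [360. 288.   7.] 0.43 [208. 254.]
top spacer [ 414. -358.    1.] 0.66 [413. 233.]
top cell_box [ 556. -494.   -4.] 0.82 [453. 188.]
top bottle_100 [465. 451.   3.] 0.83 [156. 222.]
```

View pics/scene1.png

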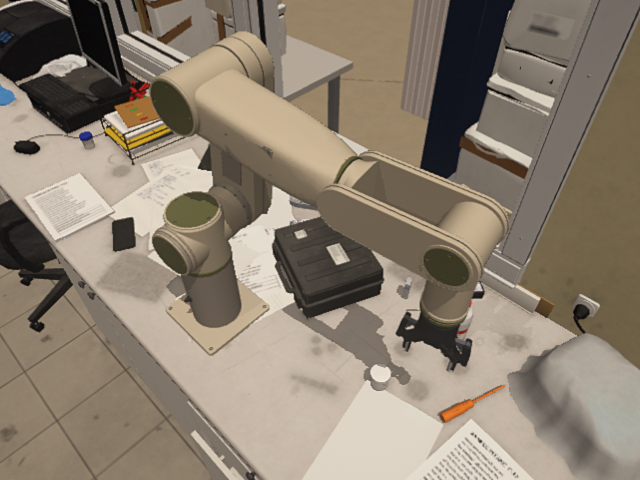

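View pics/top1.png

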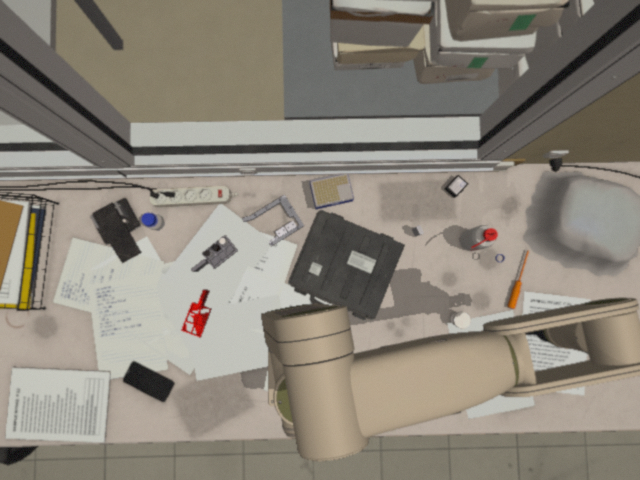

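Candidates for the tray in the top picture: the grey tray with vials at (215,250), and the red look-alike at (197,317), which I reject. The bay is at (273,220), opening lower left. For the spacer: the small upright bar at (413,232); the red-capped bottle (485,235) and the white jar (461,320) are not it. The cell box is at (456,186) and the bottle at (151,221). The big toolbox at (345,265) is an obstacle.

```bash
cat >> h.py <<'E'
def plan(pos,yaw=None,step=45,ang=0.15,s=None,start=None):
    """rows in tool axes from current pose (tool down) to pos,yaw"""
    s=s or sense();p=np.array(s['tool_pos']) if start is None else np.array(start[:3],float)
    y0=s['tcp_rot'][2] if start is None else start[3]
    yaw=y0 if yaw is None else yaw
    dy=(yaw-y0+180)%360-180; d=np.array(pos)-p
    n=max(int(np.ceil(np.linalg.norm(d)/step)),int(np.ceil(abs(np.radians(dy))/ang)),1);n=-(-n//5)*5
    for i in range(n):
        a=np.radians(y0+dy*i/n);R=np.array([[np.cos(a),np.sin(a),0],[np.sin(a),-np.cos(a),0],[0,0,-1]])
        print([float(round(v,1)) for v in R.T@(d/n)]+[0,0,float(round(-np.radians(dy)/n,4))])
E
python3 - <<'E'
from h import *
print(np.round(eyes.get_calibration('wrist')['mount'],3))
p,d=snap('top');X=cloud(d,'top')
def hmax(c0,c1,r0,r1):
    Z=X[r0:r1,c0:c1];m=Z[...,2]>30
    return np.nanpercentile(Z[...,2],99),np.nanmin(Z[m],0),np.nanmax(Z[m],0)
print('toolbox',hmax(285,405,205,322))
print('spacer',hmax(405,425,222,242))
print('tray',hmax(188,245,228,280))
cv2.imwrite('pics/top_crop.png',cv2.resize(p[190:350,130:330,::-1],(800,640)[:2] if 0 else (750,600),interpolation=cv2.INTER_CUBIC))
plan([420,-150,420],13.9)
plan([380,120,400],-45,start=[420,-150,420,13.9])
E
```

```text
[[ 1.0000e-03 -9.4500e-01 -3.2700e-01  8.4169e+01]
 [ 1.0000e+00  1.0000e-03  0.0000e+00 -1.0800e-01]
 [-0.0000e+00 -3.2700e-01  9.4500e-01 -1.4194e+02]
 [ 0.0000e+00  0.0000e+00  0.0000e+00  1.0000e+00]]
toolbox (np.float64(745.1814485103312), array([ 149.08822188, -309.96437155,   30.32496112]), array([502.02766485,  43.84145093, 749.75331345]))
spacer (np.float64(74.42986917004743), array([ 401.27004105, -373.9056408 ,   30.05588889]), array([ 429.27500644, -351.4432786 ,   78.49541879]))
tray (np.float64(61.90234025924577), array([304.93252746, 226.2622914 ,  30.44356399]), array([403.92201331, 329.74243074,  69.37434176]))
[24.8, -23.6, -12.6, 0, 0, 0.0]
[24.8, -23.6, -12.6, 0, 0, 0.0]
[24.8, -23.6, -12.6, 0, 0, 0.0]
[24.8, -23.6, -12.6, 0, 0, 0.0]
[24.8, -23.6, -12.6, 0, 0, 0.0]
[24.8, -23.6, -12.6, 0, 0, 0.0]
[24.8, -23.6, -12.6, 0, 0, 0.0]
[24.8, -23.6, -12.6, 0, 0, 0.0]
[24.8, -23.6, -12.6, 0, 0, 0.0]
[24.8, -23.6, -12.6, 0, 0, 0.0]
[24.8, -23.6, -12.6, 0, 0, 0.0]
[24.8, -23.6, -12.6, 0, 0, 0.0]
[24.8, -23.6, -12.6, 0, 0, 0.0]
[24.8, -23.6, -12.6, 0, 0, 0.0]
[24.8, -23.6, -12.6, 0, 0, 0.0]
[2.6, -27.2, 2.0, 0, 0, 0.1028]
[-0.2, -27.3, 2.0, 0, 0, 0.1028]
[-3.0, -27.1, 2.0, 0, 0, 0.1028]
[-5.8, -26.7, 2.0, 0, 0, 0.1028]
[-8.5, -25.9, 2.0, 0, 0, 0.1028]
[-11.1, -24.9, 2.0, 0, 0, 0.1028]
[-13.6, -23.7, 2.0, 0, 0, 0.1028]
[-15.9, -22.1, 2.0, 0, 0, 0.1028]
[-18.1, -20.4, 2.0, 0, 0, 0.1028]
[-20.1, -18.4, 2.0, 0, 0, 0.1028]
```

View pics/top_crop.png

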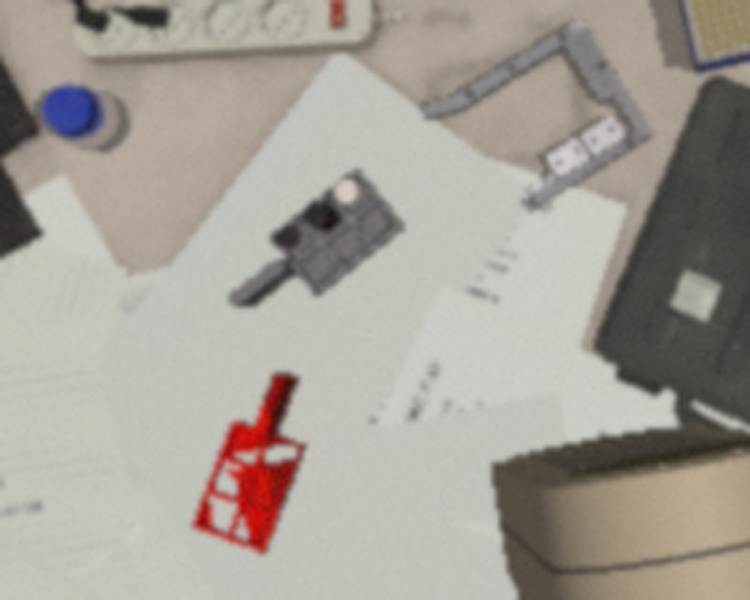

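The crop confirms it: the grey tray with three vials (about crop (340,235)), fin to the lower left. The red one is at (250,460). The bay shows two white (deep) pads near the end stop.

Emit:
apply_moves([
  [25,-24,-14,0,0,0],
  [25,-24,-14,0,0,0],
  [25,-24,-14,0,0,0],
  [25,-24,-14,0,0,0],
  [25,-24,-14,0,0,0],
], fingers=85)

```text
time: 2.08
tool_pos: [237.3, -434.9, 301.8]
tcp_rot: [180.0, -0.0, 13.9]
ft_force: [0.5, 0.3, -0.6]
finger_gap: 84.9
grip_force: 0.0
```

Emit:
apply_moves([
  [25,-24,-14,0,0,0],
  [25,-24,-14,0,0,0],
  [25,-24,-14,0,0,0],
  [25,-24,-14,0,0,0],
  [25,-24,-14,0,0,0],
])

```text
time: 2.7
tool_pos: [329.7, -288.3, 371.9]
tcp_rot: [180.0, -0.0, 13.9]
ft_force: [0.6, -1.5, -0.4]
finger_gap: 85.0
grip_force: 0.0
```

Emit:
apply_moves([
  [25,-24,-14,0,0,0],
  [25,-24,-14,0,0,0],
  [25,-24,-14,0,0,0],
  [25,-24,-14,0,0,0],
  [25,-24,-14,0,0,0],
])

```text
time: 3.32
tool_pos: [422.2, -141.7, 441.9]
tcp_rot: [180.0, -0.0, 13.9]
ft_force: [-0.5, -0.3, -0.3]
finger_gap: 85.2
grip_force: 0.0
```

Emit:
apply_moves([
  [3,-29,5,0,0,0.1],
  [0,-29,5,0,0,0.1],
  [-3,-29,5,0,0,0.1],
  [-6,-28,5,0,0,0.1],
  [-9,-27,5,0,0,0.1],
])

```text
time: 3.95
tool_pos: [400.0, 0.9, 416.3]
tcp_rot: [-180.0, -0.0, -14.9]
ft_force: [0.0, -0.9, -0.2]
finger_gap: 85.3
grip_force: 0.0
```

Emit:
apply_moves([
  [-12,-25,10,0,0,0.1],
  [-14,-24,10,0,0,0.1],
  [-16,-22,10,0,0,0.1],
  [-18,-20,10,0,0,0.1],
  [-20,-18,10,0,0,0.1],
])

```text
time: 4.58
tool_pos: [375.8, 135.2, 366.1]
tcp_rot: [-180.0, -0.0, -43.6]
ft_force: [0.8, 0.3, -0.1]
finger_gap: 85.2
grip_force: 0.0
```

```bash
python3 - <<'E'
from h import *
s=sense();print(s['time'],s['tool_pos'],s['tcp_rot'])
p,d=snap('wrist','w1.png');np.save('w1d.npy',d)
for n in 'holder fence rail pad_shallow pad_deep_a tray tray_fin vial_2'.split():
    for r in models.place_of(n,'wrist')[:3]: print(n,np.round(r['xyz']),round(r['confidence'],2),np.round(proj(r['xyz'],'wrist',s)[0]))
E
```

```text
4.575 [375.83222244 135.22688077 366.14743117] [-1.79971979e+02 -1.84144654e-02 -4.35718847e+01]
fence [489. 100.  -2.] 0.68 [274.  90.]
rail [412.  54.  -2.] 0.93 [344. 111.]
pad_shallow [395.  81.  -3.] 0.6 [337. 137.]
pad_shallow [393. 238.  10.] 0.19 [252. 222.]
pad_deep_a [432.  23.   1.] 0.97 [352.  80.]
pad_deep_a [416.  54.  -1.] 0.81 [342. 109.]
tray [362. 250.   2.] 0.85 [264. 242.]
tray [157. 325.  -2.] 0.73 [325. 362.]
tray_fin [227. 302.  46.] 0.85 [304. 342.]
tray_fin [313. 315.  40.] 0.84 [253. 307.]
vial_2 [392. 238.  10.] 0.75 [253. 222.]
vial_2 [417.  54.   1.] 0.75 [341. 108.]
vial_2 [377. 264.   6.] 0.74 [248. 241.]
```

View pics/w1.png

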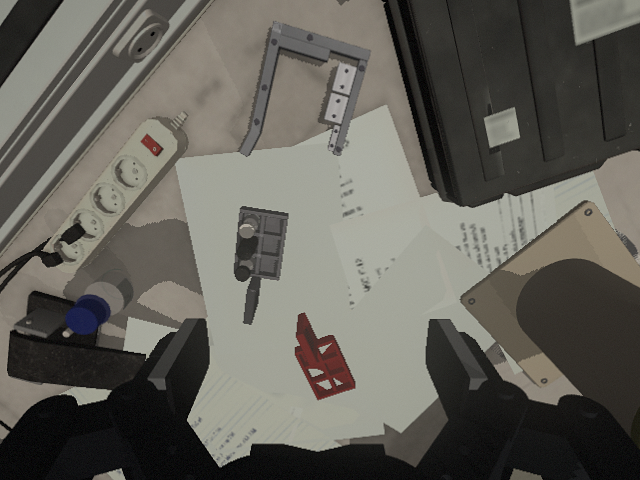

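```bash
cat >> h.py <<'E'
from scipy.optimize import minimize
BAY=[(-54,125-54,32,44),(47,71,-71,44),(-53,71,-71,-61)]   # x0,x1,y0,y1 
def tobody(P,q):
    a=np.radians(q[2]);d=P[:,:2]-q[:2];return np.c_[d@[np.cos(a),np.sin(a)],d@[-np.sin(a),np.cos(a)]]
def ins(b,r,w=1.0):
    sg=lambda v:1/(1+np.exp(-np.clip(v/w,-40,40)))
    return sg(b[:,0]-r[0])*sg(r[1]-b[:,0])*sg(b[:,1]-r[2])*sg(r[3]-b[:,1])
def fit(P,q0,rects,w=1.5):
    # all high points inside rects; area coverage normalisation by symmetric cost using grid
    f=lambda q:-np.clip(sum(ins(tobody(P,q),r,w) for r in rects),0,1).mean()
    best=None
    for da in(-4,0,4):
        for dx in(-4,0,4):
            for dy in(-4,0,4):
                r=minimize(f,[q0[0]+dx,q0[1]+dy,q0[2]+da],method='Nelder-Mead',options=dict(initial_simplex=np.array(q0)+[dx,dy,da]+np.array([[0,0,0],[4,0,0],[0,4,0],[0,0,3]]),xatol=.02,fatol=1e-6))
                if best is None or r.fun<best.fun: best=r
    return best.x,best.fun
E
python3 - <<'E'
from h import *
s=sense();d=np.load('w1d.npy');X=cloud(d,'wrist',s).reshape(-1,3);X=X[~np.isnan(X[:,0])]
tab=X[(abs(X[:,2])<12)];print('table z',np.median(tab[:,2]),np.std(tab[:,2]))
B=X[(X[:,2]>14)&(X[:,2]<28)]
H=B[(np.hypot(B[:,0]-464,B[:,1]-84)<105)];H=H[H[:,1]<H[:,0]*0+190]
# exclude toolbox: keep body-frame window
b=tobody(H,[464,84,-58.5]);H=H[(b[:,1]>-76)&(b[:,1]<50)&(b[:,0]>-60)&(b[:,0]<78)]
pads=[(-50,-18,-61,-53),(-18,50,-61,-39)]
print('bay',len(H),fit(H,[464,84,-58.5],BAY+pads))
b=tobody(H,[464,84,-58.5])
T=B[np.hypot(B[:,0]-366,B[:,1]-252)<75]
print('tray',len(T),fit(T,[366,252,-50],[(-47,47,-32,32)]))
F=X[(X[:,2]>50)&(X[:,2]<75)&(np.hypot(X[:,0]-316,X[:,1]-314)<40)]
print('fin top',len(F),F.mean(0),np.ptp(F,0)); r=cv2.minAreaRect(F[:,:2].astype(np.float32));print(r)
E
```

```text
table z 2.584028978264171 2.8020679386565277
bay 5034 (array([465.14587134,  84.36735864, -58.4186215 ]), np.float64(-0.8976370976567646))
tray 1478 (array([365.2265605 , 249.29093423, -53.08791988]), np.float64(-0.8771199115174007))
fin top 382 [322.85063185 304.21210959  60.77342382] [38.49992726 46.063496   14.03463546]
((321.8108215332031, 306.37274169921875), (12.292065620422363, 52.22797775268555), 37.550045013427734)
```

```bash
python3 - <<'E'
from h import *
plan([318.4,310.7,130],-52.7)
E
```

```text
[-16.4, -8.9, 23.7, 0, 0, 0.0162]
[-16.5, -8.6, 23.7, 0, 0, 0.0162]
[-16.7, -8.3, 23.7, 0, 0, 0.0162]
[-16.8, -8.1, 23.7, 0, 0, 0.0162]
[-16.9, -7.8, 23.7, 0, 0, 0.0162]
[-17.0, -7.5, 23.7, 0, 0, 0.0162]
[-17.2, -7.2, 23.7, 0, 0, 0.0162]
[-17.3, -7.0, 23.7, 0, 0, 0.0162]
[-17.4, -6.7, 23.7, 0, 0, 0.0162]
[-17.5, -6.4, 23.7, 0, 0, 0.0162]
```

Emit:
apply_moves([
  [-16.4,-8.9,23.6,0,0,0.0162],
  [-16.5,-8.6,23.6,0,0,0.0162],
  [-16.7,-8.3,23.6,0,0,0.0162],
  [-16.8,-8.1,23.6,0,0,0.0162],
  [-16.9,-7.8,23.6,0,0,0.0162],
], fingers=60)

```text
time: 5.65
tool_pos: [359.9, 179.2, 247.7]
tcp_rot: [-178.9, 2.1, -45.1]
ft_force: [0.0, -0.1, -0.6]
finger_gap: 60.0
grip_force: 0.0
```

Emit:
apply_moves([
  [-17,-7.5,23.6,0,0,0.0162],
  [-17.2,-7.2,23.6,0,0,0.0162],
  [-17.3,-7,23.6,0,0,0.0162],
  [-17.4,-6.7,23.6,0,0,0.0162],
  [-17.5,-6.4,23.6,0,0,0.0162],
])

```text
time: 6.28
tool_pos: [343.5, 209.2, 131.9]
tcp_rot: [-177.0, 5.8, -45.3]
ft_force: [-0.0, -0.4, 0.8]
finger_gap: 59.8
grip_force: 0.0
```

```bash
python3 - <<'E'
from h import *
s=sense();print(s['time'],s['tool_pos'],s['tcp_rot'],s['finger_gap'])
p,d=snap('wrist','w2.png');np.save('w2d.npy',d)
q=proj([[318.4,310.7,62],[365,249.5,20]],'wrist',s);print(q)
X=cloud(d,'wrist',s).reshape(-1,3);X=X[~np.isnan(X[:,0])]
F=X[(X[:,2]>56)&(X[:,2]<68)&(np.hypot(X[:,0]-321,X[:,1]-306)<30)]
print(len(F),cv2.minAreaRect(F[:,:2].astype(np.float32)))
b=tobody(F,[365,249.5,-52.6]);print(np.percentile(b,[2,50,98],axis=0))
E
```

```text
6.275 [343.54156566 209.23140659 131.92757601] [-177.04709281    5.81069147  -45.25993526] 59.82868351168281
[[244.90602797 364.85666593]
 [262.98223147 239.0963454 ]]
677 ((320.2663269042969, 307.37615966796875), (10.03205680847168, 52.6021728515625), 34.249507904052734)
[[-97.69751677  -4.18038244]
 [-74.6016185   -1.14604537]
 [-47.47263095   4.51050771]]
```

View pics/w2.png

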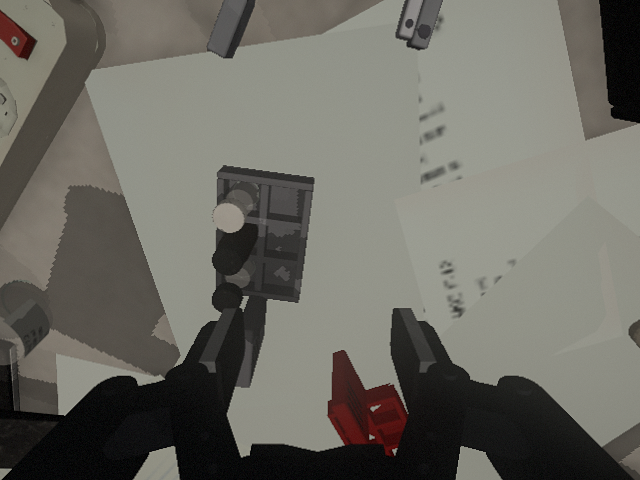

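Tilted short of target: joint 6 hit its limit, so I take the half-turn grasp (yaw +127). The picture shows the tray at (265,235) with vials upright and the fin at (255,340).

```bash
cat >> h.py <<'E'
def gplan(pos,yaw,n,start=None,s=None):
    s=s or sense()
    p,R=(np.array(s['tool_pos']),Ro.from_euler('xyz',s['tcp_rot'],degrees=True)) if start is None else (np.array(start[:3],float),Ro.from_euler('xyz',[180,0,start[3]],degrees=True))
    G=Ro.from_euler('xyz',[180,0,yaw],degrees=True); rv=(R.inv()*G).as_rotvec();d=np.array(pos)-p
    for i in range(n):
        Ri=R*Ro.from_rotvec(rv*i/n);print([float(round(v,1)) for v in Ri.inv().apply(d/n)]+[float(round(v,4)) for v in rv/n])
E
python3 - <<'E'
from h import *
print(sense()['joint_pos'].round(1))
gplan([343,230,250],40,10);print();gplan([318.3,310.4,130],127,10,start=[343,230,250,40])
E
```

```text
[ 18.1 -22.3 123.5   6.7  79.  152.2]
[-2.6, -2.2, -11.8, -0.0116, 0.0049, -0.1489]
[-2.2, -2.4, -11.9, -0.0116, 0.0049, -0.1489]
[-1.8, -2.5, -11.9, -0.0116, 0.0049, -0.1489]
[-1.4, -2.6, -12.0, -0.0116, 0.0049, -0.1489]
[-0.9, -2.7, -12.0, -0.0116, 0.0049, -0.1489]
[-0.4, -2.6, -12.0, -0.0116, 0.0049, -0.1489]
[-0.0, -2.5, -12.1, -0.0116, 0.0049, -0.1489]
[0.4, -2.4, -12.1, -0.0116, 0.0049, -0.1489]
[0.8, -2.1, -12.1, -0.0116, 0.0049, -0.1489]
[1.2, -1.8, -12.1, -0.0116, 0.0049, -0.1489]

[3.3, -7.7, 12.0, -0.0, 0.0, -0.1518]
[4.4, -7.2, 12.0, -0.0, 0.0, -0.1518]
[5.4, -6.4, 12.0, -0.0, 0.0, -0.1518]
[6.3, -5.5, 12.0, -0.0, 0.0, -0.1518]
[7.1, -4.5, 12.0, -0.0, 0.0, -0.1518]
[7.7, -3.4, 12.0, -0.0, 0.0, -0.1518]
[8.1, -2.2, 12.0, -0.0, 0.0, -0.1518]
[8.4, -0.9, 12.0, -0.0, 0.0, -0.1518]
[8.4, 0.4, 12.0, -0.0, 0.0, -0.1518]
[8.3, 1.6, 12.0, -0.0, 0.0, -0.1518]
```

Emit:
apply_moves([
  [-2.6,-2.2,-12,-0.0116,0.0049,-0.149],
  [-2.2,-2.4,-12,-0.0116,0.0049,-0.149],
  [-1.8,-2.5,-12,-0.0116,0.0049,-0.149],
  [-1.4,-2.6,-12,-0.0116,0.0049,-0.149],
  [-0.9,-2.7,-12,-0.0116,0.0049,-0.149],
])

```text
time: 6.95
tool_pos: [344.3, 219.5, 194.7]
tcp_rot: [-177.5, 2.1, -2.3]
ft_force: [0.3, 0.8, 0.4]
finger_gap: 59.4
grip_force: 0.0
```

Emit:
apply_moves([
  [-0.4,-2.6,-12,-0.0116,0.0049,-0.149],
  [0,-2.5,-12,-0.0116,0.0049,-0.149],
  [0.4,-2.4,-12,-0.0116,0.0049,-0.149],
  [0.8,-2.1,-12,-0.0116,0.0049,-0.149],
  [1.2,-1.8,-12,-0.0116,0.0049,-0.149],
])

```text
time: 7.58
tool_pos: [344.8, 229.9, 255.0]
tcp_rot: [179.8, -0.2, 40.3]
ft_force: [0.5, 0.3, -0.2]
finger_gap: 59.9
grip_force: 0.0
```

```bash
python3 - <<'E'
from h import *
s=sense();print(s['tool_pos'],s['tcp_rot'],s['joint_pos'].round(1))
gplan([318.3,310.4,130],127,10)
E
```

```text
[344.84393064 229.89736325 254.99358686] [179.79545035  -0.24128065  40.33661024] [ 2.670e+01 -2.330e+01  1.108e+02 -1.000e-01  9.220e+01  7.640e+01]
[3.1, -7.9, 12.5, 0.0006, -0.0001, -0.1513]
[4.3, -7.3, 12.5, 0.0006, -0.0001, -0.1513]
[5.3, -6.6, 12.5, 0.0006, -0.0001, -0.1513]
[6.3, -5.7, 12.5, 0.0006, -0.0001, -0.1513]
[7.1, -4.7, 12.5, 0.0006, -0.0001, -0.1513]
[7.7, -3.6, 12.5, 0.0006, -0.0001, -0.1513]
[8.1, -2.4, 12.5, 0.0006, -0.0001, -0.1513]
[8.4, -1.1, 12.5, 0.0006, -0.0001, -0.1513]
[8.5, 0.2, 12.5, 0.0006, -0.0001, -0.1513]
[8.3, 1.5, 12.5, 0.0006, -0.0001, -0.1513]
```

Emit:
apply_moves([
  [3.1,-7.9,12.5,0.0006,0,-0.1513],
  [4.3,-7.3,12.5,0.0006,0,-0.1513],
  [5.3,-6.6,12.5,0.0006,0,-0.1513],
  [6.3,-5.7,12.5,0.0006,0,-0.1513],
  [7.1,-4.7,12.5,0.0006,0,-0.1513],
])

```text
time: 8.2
tool_pos: [331.7, 270.5, 191.7]
tcp_rot: [179.9, -0.1, 83.7]
ft_force: [-0.9, 0.5, -0.5]
finger_gap: 59.8
grip_force: 0.0
```

Emit:
apply_moves([
  [7.7,-3.6,12.5,0.0006,0,-0.1513],
  [8.1,-2.4,12.5,0.0006,0,-0.1513],
  [8.4,-1.1,12.5,0.0006,0,-0.1513],
  [8.5,0.2,12.5,0.0006,0,-0.1513],
  [8.3,1.5,12.5,0.0006,0,-0.1513],
])

```text
time: 8.82
tool_pos: [318.6, 310.9, 129.2]
tcp_rot: [180.0, -0.1, 127.0]
ft_force: [-0.6, -0.0, 0.0]
finger_gap: 59.8
grip_force: 0.0
```

```bash
python3 - <<'E'
from h import *
s=sense();print(s['time'],s['tool_pos'],s['tcp_rot'],s['joint_pos'].round(1))
p,d=snap('wrist','w3.png')
X=cloud(d,'wrist',s).reshape(-1,3);X=X[~np.isnan(X[:,0])]
tb=X[abs(X[:,2])<9];print('tab',np.median(tb[:,2]))
F=X[(X[:,2]>58)&(X[:,2]<68)&(np.hypot(X[:,0]-321,X[:,1]-306)<32)]
print(len(F),cv2.minAreaRect(F[:,:2].astype(np.float32)),np.median(F,0))
b=tobody(F,[365,249.5,-53]);print(np.percentile(b,[2,50,98],axis=0)); print(np.polyfit(b[:,0],b[:,1],1))
print(proj([318.4,310.7,62],'wrist',s))
E
```

```text
8.825 [318.61867086 310.90747271 129.18467223] [ 1.79978329e+02 -5.15254601e-02  1.27037246e+02] [ 3.77e+01 -1.31e+01  1.16e+02  1.00e-01  7.71e+01  6.00e-01]
tab 2.6633357255234054
1652 ((322.3169250488281, 309.52716064453125), (12.15673542022705, 52.38045120239258), 37.66122055053711) [320.83862848 311.25436875  61.06069484]
[[-99.11067436  -3.75018224]
 [-75.94550357   2.08135218]
 [-49.6038443    7.74906138]]
[1.14161209e-03 2.09081592e+00]
[[316.70024868 262.38450167]]
```

View pics/w3.png

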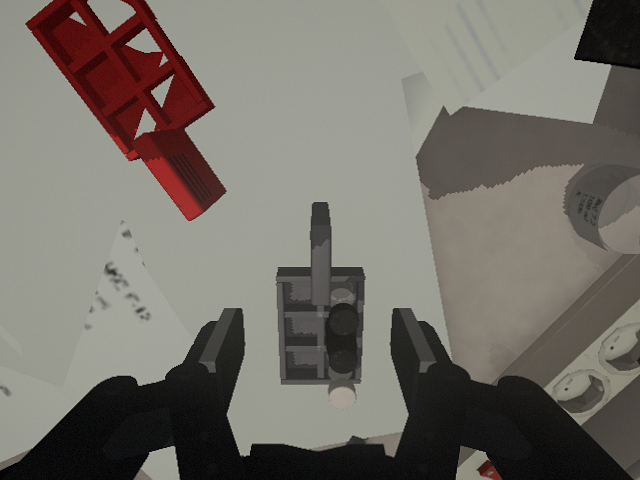

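Emit:
apply_moves([
  [0.3,0.2,20.6,0,0,-0.001],
  [0.3,0.2,20.6,0,0,-0.001],
  [0.3,0.2,20.6,0,0,-0.001],
  [0.3,0.2,20.6,0,0,-0.001],
  [0.3,0.1,20.6,0,0,-0.001],
])

```text
time: 9.5
tool_pos: [318.7, 312.6, 26.1]
tcp_rot: [180.0, -0.1, 126.9]
ft_force: [0.6, 0.9, -0.2]
finger_gap: 59.8
grip_force: 0.0
```

Emit:
apply_moves([
  [0,0,0,0,0,0],
  [0,0,0,0,0,0],
  [0,0,0,0,0,0],
  [0,0,0,0,0,0],
  [0,0,0,0,0,0],
], fingers=0, grip_force=50)

```text
time: 10.12
tool_pos: [318.8, 313.4, 27.3]
tcp_rot: [179.9, -0.1, 127.0]
ft_force: [-0.0, -0.1, 6.5]
finger_gap: 11.3
grip_force: 49.9
```

```bash
python3 - <<'E'
from h import *
s=sense();print(s)
# waypoint: aligned with bay axis, 90 mm before home
for q in([465.1,84.4,-58.4],):
    a=np.radians(q[2]);u=np.array([np.cos(a),np.sin(a)]);v=np.array([-u[1],u[0]])
    home=np.array(q[:2])-77*u
    print('home grip',home)
    pre=home-125*u-3*v
    print('pre',pre)
    gplan([*pre,s['tool_pos'][2]],q[2]+180,10)
E
```

```text
{'time': 10.125, 'joint_pos': array([ 3.78845404e+01, -4.61127947e+00,  1.20121719e+02,  6.56676354e-02,
        6.43555722e+01,  8.06940063e-01]), 'qd': array([-0.00895574, -0.05777497, -0.02967063, -0.01803686,  0.04678518,
       -0.03557478]), 'joint_efforts': array([  0.52790422, -36.10237956, -40.29357791,   0.32101289,
        -0.31224391,  -0.06358077]), 'tool_pos': array([318.83151499, 313.41472511,  27.27617215]), 'tcp_rot': array([ 1.79866875e+02, -6.11463931e-02,  1.27049321e+02]), 'ft_force': array([-0.03684011, -0.12075533,  6.49392409]), 'wrist_torque': array([-0.30246444,  0.08995122, -0.03429093]), 'grip_force': 49.86501753330231, 'finger_gap': 11.289558109333043}
home grip [424.75308524 149.98297393]
pre [356.69966619 254.87688298]
[-7.0, -0.5, -0.0, 0.0002, -0.0001, 0.0095]
[-7.0, -0.4, -0.0, 0.0002, -0.0001, 0.0095]
[-7.0, -0.4, -0.0, 0.0002, -0.0001, 0.0095]
[-7.0, -0.3, -0.0, 0.0002, -0.0001, 0.0095]
[-7.0, -0.2, -0.0, 0.0002, -0.0001, 0.0095]
[-7.0, -0.2, -0.0, 0.0002, -0.0001, 0.0095]
[-7.0, -0.1, -0.0, 0.0002, -0.0001, 0.0095]
[-7.0, -0.0, -0.0, 0.0002, -0.0001, 0.0095]
[-7.0, 0.0, -0.0, 0.0002, -0.0001, 0.0095]
[-7.0, 0.1, -0.0, 0.0002, -0.0001, 0.0095]
```

Emit:
apply_moves([
  [-7,-0.5,-0.6,0,0,0.0095],
  [-7,-0.4,-0.4,0,0,0.0095],
  [-7,-0.4,0,0,0,0.0095],
  [-7,-0.3,0,0,0,0.0095],
  [-7,-0.2,0,0,0,0.0095],
])

```text
time: 10.75
tool_pos: [337.4, 283.4, 27.3]
tcp_rot: [180.0, -0.1, 124.3]
ft_force: [-2.1, 4.0, 5.4]
finger_gap: 11.1
grip_force: 49.8
```

Emit:
apply_moves([
  [-7,-0.2,0,0,0,0.0095],
  [-7,-0.1,0,0,0,0.0095],
  [-7,0,0,0,0,0.0095],
  [-7,0,0,0,0,0.0095],
  [-7,0.1,0,0,0,0.0095],
])

```text
time: 11.38
tool_pos: [356.4, 254.0, 27.3]
tcp_rot: [180.0, -0.1, 121.6]
ft_force: [-2.2, 3.8, 6.5]
finger_gap: 11.1
grip_force: 49.8
```

```bash
python3 - <<'E'
from h import *
s=sense();print(s['time'],s['tool_pos'],s['tcp_rot'],s['ft_force'],s['finger_gap'])
snap('wrist','w4.png');p,d=snap('top')
for n in 'holder fence rail pad_shallow pad_deep_a tray tray_fin'.split():
    for r in models.place_of(n,'top')[:2]: print(n,np.round(r['xyz']),round(r['confidence'],2))
X=cloud(d,'top').reshape(-1,3);X=X[~np.isnan(X[:,0])];B=X[(X[:,2]>12)&(X[:,2]<32)]
b=tobody(B,[465,84.4,-58.4]);B=B[(b[:,1]>-80)&(b[:,1]<52)&(b[:,0]>-50)&(b[:,0]<82)]
print(len(B),fit(B,[465,84,-58.4],BAY+[(-50,-18,-61,-53),(-18,50,-61,-39)]))
cv2.imwrite('pics/top2.png',cv2.resize(p[180:290,170:310,::-1],None,fx=5,fy=5,interpolation=cv2.INTER_CUBIC))
E
```

```text
11.375 [356.42470887 254.02695048  27.26831156] [ 1.79959126e+02 -1.06892765e-01  1.21564023e+02] [-2.17503056  3.77049775  6.50131244] 11.133291359958733
holder [464.  83.   1.] 0.59
fence [494.  99.   2.] 0.74
fence [464.  82.   4.] 0.72
rail [416.  52.   3.] 0.88
rail [ 415. -354.   -0.] 0.24
pad_shallow [398.  78.  -0.] 0.59
pad_deep_a [415.  54.   0.] 0.62
tray [157. 328.  -5.] 0.73
tray [400. 190.   6.] 0.72
tray_fin [359. 259.  46.] 0.64
tray_fin [230. 294.  46.] 0.46
655 (array([466.10175287,  83.65138707, -58.73782067]), np.float64(-0.8954922157461499))
```

View pics/top2.png

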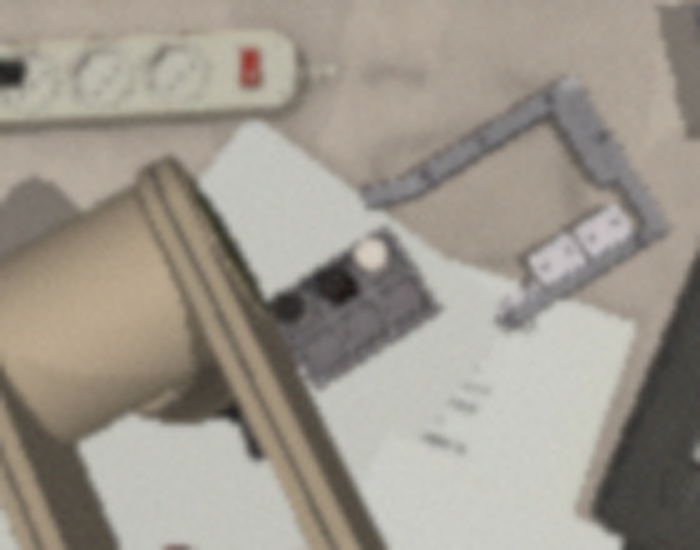

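The tray is aligned before the mouth (centre at crop (350,300)). The fence lead-in is at (370,195) and the shallow pad at (510,305).

Emit:
apply_moves([
  [-9,0,-0.5,0,0,0],
  [-9,0,0,0,0,0],
  [-9,0,0,0,0,0],
  [-9,0,0,0,0,0],
  [-9,0,0,0,0,0],
])

```text
time: 12.45
tool_pos: [379.9, 215.1, 27.3]
tcp_rot: [-180.0, -0.1, 121.6]
ft_force: [-1.6, 3.1, 5.9]
finger_gap: 11.7
grip_force: 49.7
```

Emit:
apply_moves([
  [-8,0,0,0,0,0],
  [-8,0,0,0,0,0],
  [-8,0,0,0,0,0],
  [-8,0,0,0,0,0],
  [-8,0,0,0,0,0],
])

```text
time: 13.08
tool_pos: [400.7, 181.1, 27.3]
tcp_rot: [-180.0, -0.1, 121.6]
ft_force: [-2.4, 4.2, 6.3]
finger_gap: 11.3
grip_force: 49.8
```

Emit:
apply_moves([
  [-6,0,0,0,0,0],
  [-6,0,0,0,0,0],
  [-6,0,0,0,0,0],
  [-6,0,0,0,0,0],
  [-6,0,0,0,0,0],
])

```text
time: 13.7
tool_pos: [416.4, 155.6, 27.3]
tcp_rot: [-180.0, -0.1, 121.6]
ft_force: [-3.4, 4.1, 6.7]
finger_gap: 11.6
grip_force: 49.9
```

Emit:
apply_moves([
  [-1.5,0,0,0,0,0],
  [-1.5,0,0,0,0,0],
  [-1.5,0,0,0,0,0],
  [-1.5,0,0,0,0,0],
  [-1.5,0,0,0,0,0],
])

```text
time: 14.32
tool_pos: [420.2, 149.4, 27.3]
tcp_rot: [-180.0, -0.1, 121.6]
ft_force: [-2.7, 3.6, 6.7]
finger_gap: 11.4
grip_force: 49.9
```

Emit:
apply_moves([
  [-0.5,0.5,0,0,0,0],
  [-0.5,0.5,0,0,0,0],
  [-0.5,0.5,0,0,0,0],
  [-0.5,0.5,0,0,0,0],
  [-0.5,0.5,0,0,0,0],
])

```text
time: 14.95
tool_pos: [422.4, 148.7, 27.3]
tcp_rot: [-179.8, -0.2, 121.6]
ft_force: [-12.6, 5.2, 16.9]
finger_gap: 11.0
grip_force: 51.4
```

Emit:
apply_moves([
  [-0.5,0.5,0,0,0,0],
  [-0.5,0.5,0,0,0,0],
  [-0.5,0.5,0,0,0,0],
  [-0.5,0.5,0,0,0,0],
  [-0.5,0.5,0,0,0,0],
])

```text
time: 15.58
tool_pos: [423.4, 149.2, 27.3]
tcp_rot: [-179.7, -0.4, 121.6]
ft_force: [-29.3, 12.3, 30.7]
finger_gap: 11.2
grip_force: 54.0
```

Emit:
apply_moves([
  [0.5,-0.2,-0.2,0,0,0],
  [0.5,-0.2,-0.2,0,0,0],
  [0.5,-0.2,0,0,0,0],
  [0.5,-0.2,0,0,0,0],
  [0,0,0,0,0,0],
])

```text
time: 16.2
tool_pos: [423.4, 149.2, 27.3]
tcp_rot: [-179.8, -0.2, 121.6]
ft_force: [-12.9, 4.9, 15.0]
finger_gap: 11.2
grip_force: 51.5
```

Emit:
apply_moves([
  [0,0,0,0,0,0],
  [0,0,0,0,0,0],
  [0,0,0,0,0,0],
  [0,0,0,0,0,0],
  [0,0,0,0,0,0],
], fingers=45)

```text
time: 16.82
tool_pos: [425.2, 149.2, 27.4]
tcp_rot: [-180.0, -0.1, 121.6]
ft_force: [0.5, -0.0, 0.5]
finger_gap: 44.7
grip_force: 0.0
```

Emit:
apply_moves([
  [0,0,-20,0,0,0],
  [0,0,-30,0,0,0],
  [0,0,-40,0,0,0],
  [0,0,-40,0,0,0],
  [0,0,-40,0,0,0],
])

```text
time: 17.45
tool_pos: [425.2, 149.1, 198.8]
tcp_rot: [-180.0, -0.1, 121.6]
ft_force: [0.9, 0.2, 0.1]
finger_gap: 44.8
grip_force: 0.0
```

```bash
python3 - <<'E'
from h import *
s=sense();print(s['time'],s['tool_pos'],s['tcp_rot'],s['joint_pos'].round(1))
p,d=snap('wrist','w5.png');np.save('w5d.npy',d)
X=cloud(d,'wrist',s).reshape(-1,3);X=X[~np.isnan(X[:,0])]
print(proj([[465,84,20],[425,150,60]],'wrist',s))
# stages to view bay + next to spacer
gplan([350,-40,330],60,10)
E
```

```text
17.45 [425.23024051 149.12459636 198.81408538] [-1.79990204e+02 -6.47349976e-02  1.21625166e+02] [ 1.280e+01 -1.540e+01  1.105e+02  1.000e-01  8.500e+01 -1.890e+01]
[[317.09681919 294.12305071]
 [317.80196973 226.10027307]]
[-12.1, -16.5, -12.6, 0.0007, -0.0003, 0.1076]
[-13.8, -15.1, -12.6, 0.0007, -0.0003, 0.1076]
[-15.3, -13.5, -12.6, 0.0007, -0.0003, 0.1076]
[-16.7, -11.8, -12.6, 0.0007, -0.0003, 0.1076]
[-17.9, -10.0, -12.6, 0.0007, -0.0003, 0.1076]
[-18.9, -8.0, -12.5, 0.0007, -0.0003, 0.1076]
[-19.6, -5.9, -12.5, 0.0007, -0.0003, 0.1076]
[-20.1, -3.8, -12.5, 0.0007, -0.0003, 0.1076]
[-20.4, -1.6, -12.5, 0.0007, -0.0003, 0.1076]
[-20.5, 0.6, -12.5, 0.0007, -0.0003, 0.1076]
```

View pics/w5.png

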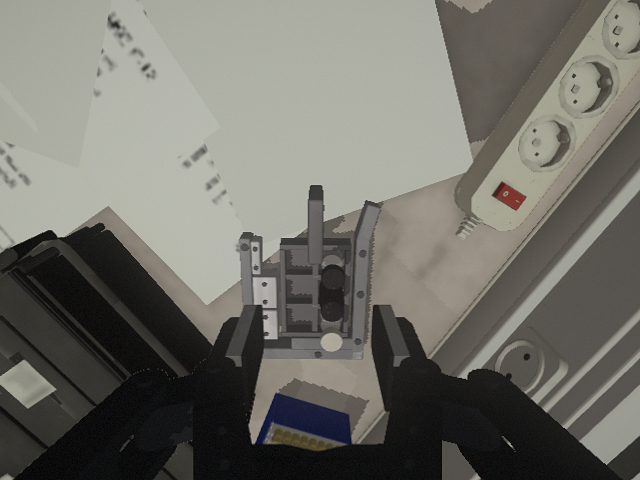

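Tray is in the bay against the stop with all vials upright (330,270–340). The shallow pad is nearest the mouth (256,255), and the toolbox is at the left (100,300).

```bash
python3 - <<'E'
from h import *
s=sense();X=cloud(np.load('w5d.npy'),'wrist',s).reshape(-1,3);X=X[~np.isnan(X[:,0])]
b=tobody(X,[465,84,-58.5])
m=(b[:,0]>-90)&(b[:,0]<60)&(b[:,1]<-76)&(b[:,1]>-200)&(X[:,2]>25)&(X[:,2]<150)
print('toolbox',np.percentile(X[m,2],[5,50,99]),b[m].max(0),b[m].min(0))
mm=m&(b[:,0]<0);print(b[mm,1].max(), X[mm,2].max())
gplan([440,0,340],80,5);print();gplan([430,-340,260],60,10,start=[440,0,340,80])
E
```

```text
toolbox [ 35.03072355 102.82619405 124.53037748] [  59.99911588 -105.17375079] [ -67.34362541 -199.9827506 ]
-141.68554844613328 125.19200583970388
[-26.8, -13.4, -27.1, 0.0015, -0.0003, 0.1453]
[-28.5, -9.5, -27.0, 0.0015, -0.0003, 0.1453]
[-29.6, -5.3, -27.0, 0.0015, -0.0003, 0.1453]
[-30.0, -1.0, -27.0, 0.0015, -0.0003, 0.1453]
[-29.9, 3.3, -27.0, 0.0015, -0.0003, 0.1453]

[-33.7, 4.9, 8.0, 0.0, -0.0, 0.0349]
[-33.5, 6.1, 8.0, 0.0, -0.0, 0.0349]
[-33.2, 7.3, 8.0, 0.0, -0.0, 0.0349]
[-33.0, 8.4, 8.0, 0.0, -0.0, 0.0349]
[-32.6, 9.6, 8.0, 0.0, -0.0, 0.0349]
[-32.3, 10.7, 8.0, 0.0, -0.0, 0.0349]
[-31.9, 11.8, 8.0, 0.0, -0.0, 0.0349]
[-31.5, 12.9, 8.0, 0.0, -0.0, 0.0349]
[-31.0, 14.0, 8.0, 0.0, -0.0, 0.0349]
[-30.5, 15.1, 8.0, 0.0, -0.0, 0.0349]
```

Emit:
apply_moves([
  [-27,-13,-27,0,0,0.145],
  [-28.5,-9.5,-27,0,0,0.145],
  [-29.5,-5.5,-27,0,0,0.145],
  [-30,-1,-27,0,0,0.145],
  [-30,3,-27,0,0,0.145],
], fingers=60)

```text
time: 18.12
tool_pos: [438.1, -1.6, 333.1]
tcp_rot: [-180.0, -0.0, 79.8]
ft_force: [0.5, -0.9, -1.6]
finger_gap: 60.0
grip_force: 0.0
```

Emit:
apply_moves([
  [-33.7,4.9,0,0,0,0.035],
  [-33.5,6.1,0,0,0,0.035],
  [-33.2,7.3,0,0,0,0.035],
  [-33,8.4,0,0,0,0.035],
  [-32.6,9.6,0,0,0,0.035],
])

```text
time: 18.75
tool_pos: [433.3, -171.8, 332.0]
tcp_rot: [-179.9, -0.0, 70.0]
ft_force: [0.5, -0.1, 0.3]
finger_gap: 59.9
grip_force: 0.0
```

Emit:
apply_moves([
  [-32.3,10.7,15,0,0,0.035],
  [-31.9,11.8,15,0,0,0.035],
  [-31.5,12.9,15,0,0,0.035],
  [-31,14,15,0,0,0.035],
  [-30.5,15.1,15,0,0,0.035],
])

```text
time: 19.38
tool_pos: [428.3, -341.8, 256.3]
tcp_rot: [-179.9, -0.0, 60.0]
ft_force: [0.6, -0.6, -0.1]
finger_gap: 60.2
grip_force: 0.0
```

```bash
python3 - <<'E'
from h import *
s=sense();print(s['time'],s['tool_pos'],s['tcp_rot'],s['joint_pos'].round(1))
p,d=snap('wrist','w6.png')
for r in models.place_of('spacer','wrist')[:2]: print(np.round(r['xyz']),r['confidence'],proj(r['xyz'],'wrist',s))
X=cloud(d,'wrist',s).reshape(-1,3);X=X[~np.isnan(X[:,0])]
F=X[(X[:,2]>66)&(X[:,2]<80)&(np.hypot(X[:,0]-415,X[:,1]+360)<40)]
print(len(F),np.median(F,0),cv2.minAreaRect(F[:,:2].astype(np.float32)))
F=X[(X[:,2]>10)&(X[:,2]<55)&(np.hypot(X[:,0]-415,X[:,1]+360)<40)]
print(len(F),np.median(F,0),cv2.minAreaRect(F[:,:2].astype(np.float32)))
E
```

```text
19.375 [ 428.28517929 -341.79105238  256.26496974] [-1.79925832e+02 -1.78022799e-02  5.99625438e+01] [-44.   -1.1  91.5  -0.   89.6 -13.9]
[ 416. -360.   -1.] 0.63 [[316.36060445 214.96149326]]
469 [ 415.34749343 -360.95528101   69.27310259] ((414.9334716796875, -361.4957580566406), (28.17324447631836, 14.322603225708008), 24.676517486572266)
304 [ 420.82447413 -355.44926384   34.26426835] ((415.4242858886719, -355.5157775878906), (12.822278022766113, 30.80982780456543), 87.23725128173828)
```

View pics/w6.png

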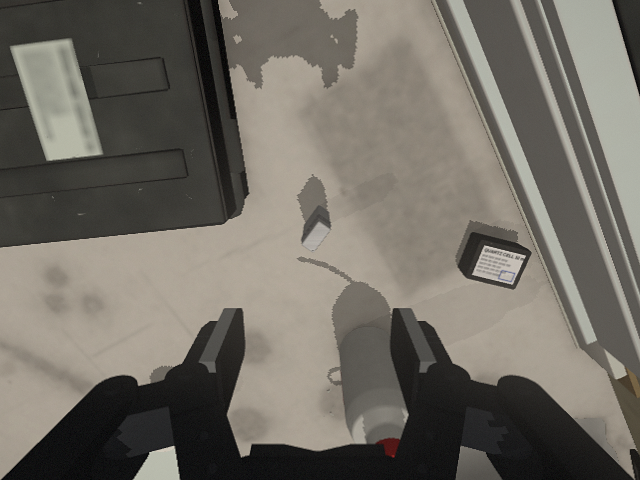

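Spacer stands at pixel (316,230), with the cell box at (497,260) and the red-capped bottle at (375,390). Its long side is at about 25°.

```bash
python3 - <<'E'
from h import *
gplan([415,-361.5,125],24.7,5)
E
```

```text
[-4.5, -0.0, 25.8, -0.001, 0.0003, 0.1226]
[-4.5, 0.5, 25.8, -0.001, 0.0003, 0.1226]
[-4.4, 1.0, 25.8, -0.001, 0.0003, 0.1226]
[-4.2, 1.5, 25.8, -0.001, 0.0003, 0.1226]
[-4.0, 2.0, 25.8, -0.001, 0.0003, 0.1226]
```

Emit:
apply_moves([
  [-4.5,0,26,0,0,0.1226],
  [-4.5,0.5,26,0,0,0.1226],
  [-4.4,1,26,0,0,0.1226],
  [-4.2,1.5,26,0,0,0.1226],
  [-4,2,26,0,0,0.1226],
])

```text
time: 20.1
tool_pos: [417.0, -359.4, 126.6]
tcp_rot: [-179.9, 0.0, 24.7]
ft_force: [0.2, 0.1, 0.3]
finger_gap: 60.1
grip_force: 0.0
```

```bash
python3 - <<'E'
from h import *
snap('wrist');s=sense();print(s['time'],s['tool_pos'],s['tcp_rot'])
p,d=snap('wrist','w7.png')
X=cloud(d,'wrist',s).reshape(-1,3);X=X[~np.isnan(X[:,0])]
F=X[(X[:,2]>66)&(X[:,2]<78)&(np.hypot(X[:,0]-415,X[:,1]+360)<30)]
print(len(F),np.median(F,0),cv2.minAreaRect(F[:,:2].astype(np.float32)))
gplan([415,-361.5,32],24.7,5)
E
```

```text
20.15 [ 415.09399577 -358.12268439  122.42728259] [-1.79661296e+02  1.29725065e-01  2.43628575e+01]
1201 [ 416.15351228 -361.19289409   69.34915646] ((415.1221923828125, -361.5782165527344), (28.051952362060547, 13.967560768127441), 24.621320724487305)
[-0.3, 0.8, 18.4, -0.0013, 0.0005, 0.0005]
[-0.3, 0.7, 18.4, -0.0013, 0.0005, 0.0005]
[-0.3, 0.7, 18.4, -0.0013, 0.0005, 0.0005]
[-0.3, 0.7, 18.4, -0.0013, 0.0005, 0.0005]
[-0.3, 0.7, 18.4, -0.0013, 0.0005, 0.0005]
```

Emit:
apply_moves([
  [-0.3,0.7,18.2,-0.001,0,0],
  [-0.3,0.7,18.2,-0.001,0,0],
  [-0.3,0.7,18.2,-0.001,0,0],
  [-0.3,0.7,18.2,-0.001,0,0],
  [-0.3,0.7,18.2,-0.001,0,0],
])

```text
time: 20.82
tool_pos: [416.7, -363.7, 34.7]
tcp_rot: [179.8, 0.0, 24.9]
ft_force: [0.0, -1.1, 0.8]
finger_gap: 60.3
grip_force: 0.0
```

Emit:
apply_moves([
  [0,0,0,0,0,0],
  [0,0,0,0,0,0],
  [0,0,0,0,0,0],
  [0,0,0,0,0,0],
  [0,0,0,0,0,0],
], fingers=0, grip_force=70)

```text
time: 21.45
tool_pos: [417.3, -364.2, 36.9]
tcp_rot: [179.7, 0.0, 24.9]
ft_force: [0.6, -0.0, 3.5]
finger_gap: 13.4
grip_force: 70.7
```

```bash
python3 - <<'E'
from h import *
s=sense();print(s['time'],s['tool_pos'],s['tcp_rot'],s['ft_force'],s['finger_gap'])
z=s['tool_pos'][2]
gplan([*s['tool_pos'][:2],z+250],24.7,10);print()
gplan([440,-60,z+250],75,10,start=[*s['tool_pos'][:2],z+250,24.7])
E
```

```text
21.45 [ 417.31626235 -364.22634384   36.85473067] [1.79699753e+02 7.13139381e-04 2.49028502e+01] [ 0.58554895 -0.01547648  3.45709435] 13.407638830136419
[-0.0, 0.1, -25.0, 0.0005, 0.0, 0.0004]
[-0.0, 0.1, -25.0, 0.0005, 0.0, 0.0004]
[-0.0, 0.1, -25.0, 0.0005, 0.0, 0.0004]
[-0.0, 0.1, -25.0, 0.0005, 0.0, 0.0004]
[-0.0, 0.1, -25.0, 0.0005, 0.0, 0.0004]
[-0.0, 0.1, -25.0, 0.0005, 0.0, 0.0004]
[-0.0, 0.1, -25.0, 0.0005, 0.0, 0.0004]
[-0.0, 0.0, -25.0, 0.0005, 0.0, 0.0004]
[-0.0, 0.0, -25.0, 0.0005, 0.0, 0.0004]
[-0.0, 0.0, -25.0, 0.0005, 0.0, 0.0004]

[14.8, -26.7, -0.0, -0.0, 0.0, -0.0878]
[17.1, -25.3, -0.0, -0.0, 0.0, -0.0878]
[19.2, -23.7, -0.0, -0.0, 0.0, -0.0878]
[21.2, -21.9, -0.0, -0.0, 0.0, -0.0878]
[23.1, -20.0, -0.0, -0.0, 0.0, -0.0878]
[24.7, -17.9, -0.0, -0.0, 0.0, -0.0878]
[26.2, -15.6, -0.0, -0.0, 0.0, -0.0878]
[27.5, -13.3, -0.0, -0.0, 0.0, -0.0878]
[28.5, -10.8, -0.0, -0.0, 0.0, -0.0878]
[29.4, -8.3, -0.0, -0.0, 0.0, -0.0878]
```

Emit:
apply_moves([
  [0,0,-30,0,0,0],
  [0,0,-45,0,0,0],
  [0,0,-45,0,0,0],
  [0,0,-45,0,0,0],
  [0,0,-45,0,0,0],
])

```text
time: 22.08
tool_pos: [416.3, -362.7, 247.4]
tcp_rot: [179.8, 0.0, 24.9]
ft_force: [0.6, 0.4, -0.9]
finger_gap: 13.1
grip_force: 70.2
```

Emit:
apply_moves([
  [14.8,-26.7,0,0,0,-0.088],
  [17.1,-25.3,0,0,0,-0.088],
  [19.2,-23.7,0,0,0,-0.088],
  [21.2,-21.9,0,0,0,-0.088],
  [23,-20,0,0,0,-0.088],
])

```text
time: 22.7
tool_pos: [427.1, -209.7, 245.3]
tcp_rot: [179.8, 0.1, 50.3]
ft_force: [0.9, -0.2, -1.5]
finger_gap: 13.2
grip_force: 70.3
```

Emit:
apply_moves([
  [24.7,-17.9,0,0,0,-0.088],
  [26.2,-15.6,0,0,0,-0.088],
  [27.5,-13.3,0,0,0,-0.088],
  [28.5,-10.8,0,0,0,-0.088],
  [29.4,-8.3,0,0,0,-0.088],
])

```text
time: 23.32
tool_pos: [437.7, -57.6, 244.8]
tcp_rot: [179.9, 0.2, 75.5]
ft_force: [0.2, 0.8, -1.2]
finger_gap: 13.2
grip_force: 70.3
```

```bash
python3 - <<'E'
from h import *
snap('wrist');s=sense();print(s['time'],s['tool_pos'],s['tcp_rot'],s['finger_gap'])
gplan([408.2,93,150],121.6,10)
E
```

```text
23.375 [437.84599175 -54.61048725 244.81225861] [1.79920222e+02 5.13449544e-02 7.58121955e+01] 13.362635674986796
[13.6, -6.5, 9.5, 0.0001, 0.0001, -0.0799]
[14.1, -5.4, 9.5, 0.0001, 0.0001, -0.0799]
[14.5, -4.3, 9.5, 0.0001, 0.0001, -0.0799]
[14.7, -3.1, 9.5, 0.0001, 0.0001, -0.0799]
[14.9, -1.9, 9.5, 0.0001, 0.0001, -0.0799]
[15.0, -0.7, 9.5, 0.0001, 0.0001, -0.0799]
[15.1, 0.5, 9.5, 0.0001, 0.0001, -0.0799]
[15.0, 1.7, 9.5, 0.0001, 0.0001, -0.0799]
[14.8, 2.9, 9.5, 0.0001, 0.0001, -0.0799]
[14.5, 4.1, 9.5, 0.0001, 0.0001, -0.0799]
```

Emit:
apply_moves([
  [13.6,-6.5,9.5,0,0,-0.08],
  [14.1,-5.4,9.5,0,0,-0.08],
  [14.5,-4.3,9.5,0,0,-0.08],
  [14.7,-3.1,9.5,0,0,-0.08],
  [14.9,-1.9,9.5,0,0,-0.08],
])

```text
time: 24.0
tool_pos: [423.4, 15.6, 196.7]
tcp_rot: [180.0, 0.2, 98.4]
ft_force: [-0.1, 0.3, -1.6]
finger_gap: 13.0
grip_force: 70.3
```

Emit:
apply_moves([
  [15,-0.7,9.5,0,0,-0.08],
  [15.1,0.5,9.5,0,0,-0.08],
  [15,1.7,9.5,0,0,-0.08],
  [14.8,2.9,9.5,0,0,-0.08],
  [14.5,4.1,9.5,0,0,-0.08],
])

```text
time: 24.62
tool_pos: [409.3, 89.4, 149.0]
tcp_rot: [-179.9, 0.2, 121.3]
ft_force: [0.1, 0.1, -1.6]
finger_gap: 12.8
grip_force: 70.3
```

```bash
python3 - <<'E'
from h import *
snap('wrist');s=sense();print(s['time'],s['tool_pos'],s['tcp_rot'],s['finger_gap'])
p,d=snap('wrist');np.save('w8d.npy',d);p=p[:,:,::-1].copy()
# spacer foot predicted (tool frame) & bay model overlay
h=[463.7,83.6,-58.5];a=np.radians(h[2]);u=np.array([np.cos(a),np.sin(a)]);v=np.array([-u[1],u[0]])
def box(x0,x1,y0,y1,z,c):
    P=[[*(np.array(h[:2])+x*u+y*v),z] for x,y in((x0,y0),(x1,y0),(x1,y1),(x0,y1))]
    cv2.polylines(p,[proj(P,'wrist',s).round().astype(int)],True,c)
box(-50,-18,-61,-53,21,(0,0,255));box(-18,50,-61,-39,21,(0,255,255));box(-47,47,-32,32,20,(0,255,0));box(-54,71,32,44,22,(255,0,0))
cv2.imwrite('pics/w8.png',cv2.resize(p[120:420,140:460],(800,600*800//800)[:2] if 0 else (640,600)))
X=cloud(d,'wrist',s).reshape(-1,3);X=X[~np.isnan(X[:,0])]
b=tobody(X,h);W=(abs(X[:,2]-21)<6)&(b[:,0]>-60)&(b[:,0]<80)&(b[:,1]>-75)&(b[:,1]<50)
H=X[W];print(len(H),fit(H,h,BAY+[(-50,-18,-61,-53),(-18,50,-61,-39),(-47,47,-32,32)]))
S=X[(X[:,2]>60+50)&(np.hypot(X[:,0]-s['tool_pos'][0],X[:,1]-s['tool_pos'][1])<25)&(X[:,2]<140)]
print(len(S),S.min(0),S.max(0),tobody(S,h).min(0),tobody(S,h).max(0),tobody(np.array([s['tool_pos']]),h))
E
```

```text
24.675 [408.16133938  90.66578778 147.55090265] [-1.79860771e+02  9.86553395e-02  1.21537061e+02] 13.190933608170276
8863 (array([463.25377144,  88.45034535, -59.43953027]), np.float64(-0.8966381806144637))
655 [395.9562782   96.76356473 110.14186417] [408.31409496 105.46411233 139.95638027] [-48.93152213 -50.42237056] [-45.96711812 -36.44872862] [[-35.04344492 -43.66262875]]
```

View pics/w8.png

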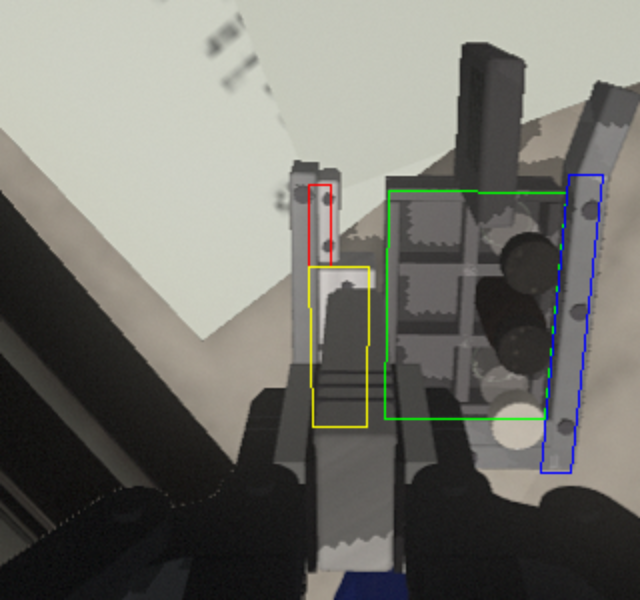

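Picture: spacer foot at about (345,290), pocket between the shallow pad's face (338,210) and the tray wall (387,220). The deep pad starts at row 262. The overlay agrees to about 2 mm; I shift 2 mm toward the mouth and 2 mm toward the tray.

Emit:
apply_moves([
  [1,1,14,0,0,0.001],
  [1,1.3,14,0,0,0.001],
  [0,0,14,0,0,0.001],
  [0,0,14,0,0,0.001],
  [0,0,14,0,0,0.001],
])

```text
time: 25.35
tool_pos: [410.4, 91.5, 78.2]
tcp_rot: [-179.9, 0.2, 120.8]
ft_force: [0.5, -0.5, -0.9]
finger_gap: 13.4
grip_force: 70.3
```

```bash
python3 - <<'E'
from h import *
snap('wrist');snap('wrist');s=sense();print(s['time'],s['tool_pos'],s['tcp_rot'],s['finger_gap'],s['ft_force'])
h=[463.7,83.6,-58.5];print(tobody(np.array([s['tool_pos']]),h))
p,d=snap('wrist');cv2.imwrite('pics/w9.png',cv2.resize(p[170:350,230:430,::-1],(660,594),interpolation=cv2.INTER_CUBIC))
E
```

```text
25.45 [409.08303386  91.44469292  77.21531238] [-1.79769384e+02  1.29666772e-01  1.20860028e+02] 13.193569090036364 [-0.37151119  0.38557722 -1.42017051]
[[-35.22598668 -42.46977819]]
```

View pics/w9.png

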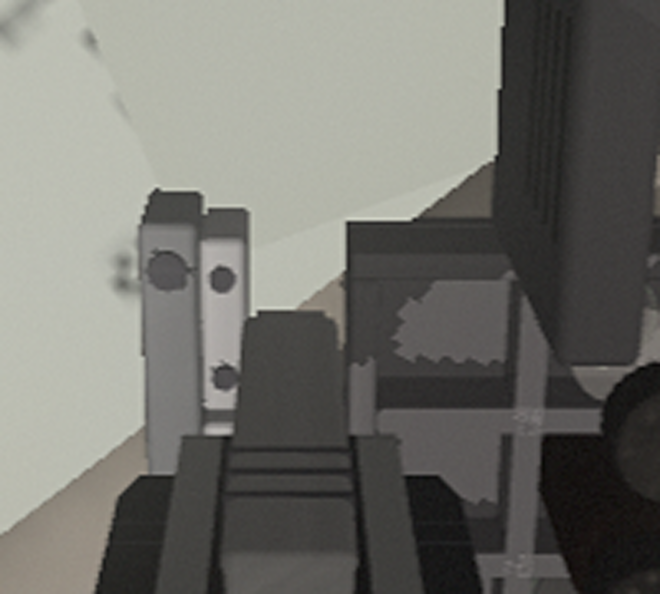

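Foot clear between pad face (248) and tray wall (347), both sides close. I shift slightly more toward the mouth and tray, then check numerically.

Emit:
apply_moves([
  [1,0.4,0,0,0,0],
  [1,0.3,0,0,0,0],
  [0,0,0,0,0,0],
  [0,0,0,0,0,0],
  [0,0,0,0,0,0],
])

```text
time: 26.12
tool_pos: [410.2, 93.8, 79.4]
tcp_rot: [-180.0, 0.2, 120.9]
ft_force: [0.0, 0.3, -1.1]
finger_gap: 13.2
grip_force: 70.3
```

```bash
python3 - <<'E'
from h import *
s=sense();p,d=snap('wrist')
h=[463.7,83.6,-58.5];print(s['tool_pos'],s['tcp_rot'],tobody(np.array([s['tool_pos']]),h))
X=cloud(d,'wrist',s).reshape(-1,3);X=X[~np.isnan(X[:,0])];b=tobody(X,h)
def q(n,m,ax): print(n,m.sum(),np.percentile(b[m,ax],[1,5,50,95,99]).round(1) if m.sum() else '')
z=X[:,2]; near=(b[:,0]>-70)&(b[:,0]<0)
q('spacer face x',near&(z>50)&(z<90)&(b[:,1]>-52)&(b[:,1]<-33),0)
q('spacer face y',near&(z>50)&(z<90)&(b[:,1]>-52)&(b[:,1]<-33)&(b[:,0]<-40),1)
q('foot y',near&(z>38)&(z<46)&(b[:,1]>-54)&(b[:,1]<-31)&(b[:,0]<-40),1)
t=near&(z>19)&(z<28)
q('shallow top y',t&(b[:,0]<-35)&(b[:,0]>-49)&(b[:,1]<-48)&(b[:,1]>-75),1)
q('shallow+rail top x',t&(b[:,1]<-48)&(b[:,1]>-60),0)
q('tray top y',t&(b[:,0]<-30)&(b[:,1]>-42)&(b[:,1]<-10),1)
q('tray top x',t&(b[:,1]>-36)&(b[:,1]<-10),0)
print('z',np.median(z[t]))
E
```

```text
[410.18123401  93.75117676  79.43267885] [-179.95505504    0.21746318  120.87401914] [[-36.61877944 -40.32827414]]
spacer face x 1390 [-50.3 -50.1 -49.6 -47.9 -47.5]
spacer face y 1390 [-51.5 -49.2 -40.6 -33.8 -33.2]
foot y 42 [-44.8 -44.4 -39.8 -35.4 -34.9]
shallow top y 724 [-67.3 -66.5 -58.7 -50.6 -50. ]
shallow+rail top x 1032 [-53.3 -50.5 -35.1 -16.9 -15.3]
tray top y 282 [-32.  -31.5 -27.8 -12.5 -10.4]
tray top x 370 [-48.  -47.6 -41.6 -17.8 -15.1]
z 21.16573313081172
```

Emit:
apply_moves([
  [0,-1.1,3,0,0,0],
  [0,0,8,0,0,0],
  [0,0,8,0,0,0],
  [0,0,8,0,0,0],
  [0,0,6,0,0,0],
])

```text
time: 26.8
tool_pos: [408.9, 93.0, 45.5]
tcp_rot: [-179.9, 0.2, 120.9]
ft_force: [-0.7, 0.7, -1.3]
finger_gap: 13.0
grip_force: 70.3
```

Emit:
apply_moves([
  [0,0,1.5,0,0,0],
  [0,0,1.5,0,0,0],
  [0,0,1.5,0,0,0],
  [0,0,1,0,0,0],
  [0,0,0,0,0,0],
])

```text
time: 27.42
tool_pos: [409.3, 93.0, 40.9]
tcp_rot: [-180.0, 0.2, 120.9]
ft_force: [-0.3, 0.4, -2.0]
finger_gap: 13.4
grip_force: 70.3
```

Emit:
apply_moves([
  [0,0,0.8,0,0,0],
  [0,0,0.8,0,0,0],
  [0,0,0.8,0,0,0],
  [0,0,0.8,0,0,0],
  [0,0,0,0,0,0],
])

```text
time: 28.05
tool_pos: [409.2, 93.0, 37.5]
tcp_rot: [-179.9, 0.2, 120.9]
ft_force: [-0.4, 0.1, -0.9]
finger_gap: 12.9
grip_force: 70.3
```

Emit:
apply_moves([
  [0,0,0.4,0,0,0],
  [0,0,0.4,0,0,0],
  [0,0,0.4,0,0,0],
  [0,0,0.4,0,0,0],
  [0,0,0,0,0,0],
])

```text
time: 28.68
tool_pos: [409.5, 93.0, 36.8]
tcp_rot: [-180.0, 0.2, 120.9]
ft_force: [-5.5, -1.2, 8.6]
finger_gap: 13.2
grip_force: 72.1
```

Emit:
apply_moves([
  [0,0,-0.8,0,0,0],
  [0,0.5,0,0,0,0],
  [0,0.5,0,0,0,0],
  [0,0.5,0,0,0,0],
  [0,0.5,0,0,0,0],
])

```text
time: 29.3
tool_pos: [410.9, 94.0, 36.8]
tcp_rot: [-179.9, 0.2, 120.9]
ft_force: [-2.9, -2.6, 3.0]
finger_gap: 13.1
grip_force: 71.0
```

Emit:
apply_moves([
  [0,0.5,0,0,0,0],
  [0,0.5,0,0,0,0],
  [0,0.5,0,0,0,0],
  [0,0.5,0,0,0,0],
  [0,0,0,0,0,0],
])

```text
time: 29.92
tool_pos: [412.2, 95.0, 36.8]
tcp_rot: [-179.9, 0.2, 120.9]
ft_force: [-4.5, -3.0, 5.5]
finger_gap: 13.3
grip_force: 71.4
```

Emit:
apply_moves([
  [0,0.5,-0.2,0,0,0],
  [0,0.5,-0.2,0,0,0],
  [0,0.5,0,0,0,0],
  [0,0.5,0,0,0,0],
  [0,0,0,0,0,0],
])

```text
time: 30.55
tool_pos: [414.0, 96.0, 36.9]
tcp_rot: [-179.9, 0.2, 120.9]
ft_force: [-3.6, -1.1, -1.8]
finger_gap: 12.9
grip_force: 70.4
```

Emit:
apply_moves([
  [0,0.4,0,0,0,0],
  [0,0.4,0,0,0,0],
  [0,0.4,0,0,0,0],
  [0,0.4,0,0,0,0],
  [0,0,0,0,0,0],
])

```text
time: 31.18
tool_pos: [414.3, 96.2, 36.9]
tcp_rot: [-179.7, 0.2, 120.9]
ft_force: [-10.2, -6.0, 5.6]
finger_gap: 13.1
grip_force: 71.3
```

```bash
python3 - <<'E'
from h import *
s=sense();print(s['tool_pos'],s['ft_force'],s['wrist_torque']);p,d=snap('wrist')
h=[463.7,83.6,-58.5]
X=cloud(d,'wrist',s).reshape(-1,3);X=X[~np.isnan(X[:,0])];b=tobody(X,h);z=X[:,2]
def edge(n,m,ax):
    if m.sum()>20: print(n,m.sum(),np.percentile(b[m,ax],[2,50,98]).round(1))
    else: print(n,m.sum())
t=(z>17)&(z<27)
edge('tray y',t&(b[:,0]<-30)&(b[:,0]>-47)&(b[:,1]>-36)&(b[:,1]<50),1)
for x in(-44,-38,-30,-10,10,30):
  edge(('hi',x),t&(abs(b[:,0]-x)<3)&(b[:,1]>20)&(b[:,1]<60),1)
lo=(z<12)&(b[:,1]>25)&(b[:,1]<40)&(abs(b[:,0])<40);print('floor pts between tray and fence',lo.sum())
f=(z>56)&(z<68)&(b[:,0]<-45)&(b[:,0]>-100)&(abs(b[:,1])<15)
print('fin',f.sum(),cv2.minAreaRect(X[f,:2].astype(np.float32)) if f.sum()>20 else '', np.polyfit(b[f,0],b[f,1],1) if f.sum()>20 else '')
E
```

```text
[414.25955718  96.16967162  36.90447088] [-10.17461373  -5.96632991   5.58804066] [-1.08825202  1.90726838 -0.09271617]
tray y 2139 [-27.   32.8  46. ]
('hi', -44) 594 [24.7 36.4 46.3]
('hi', -38) 476 [23.4 36.5 46.5]
('hi', -30) 546 [23.  35.4 46. ]
('hi', -10) 80 [42.1 44.6 46.4]
('hi', 10) 116 [37.9 43.  46.3]
('hi', 30) 0
floor pts between tray and fence 110
fin 5573 ((429.006591796875, 146.6324462890625), (12.883407592773438, 52.593868255615234), 29.890966415405273) [-0.01105453  1.90620945]
```

Tray now against the fence, but swinging it flush may have opened a small gap at the end stop. While holding the spacer, I'll lift out, nudge the fin's rear end with it, and come back.

Emit:
apply_moves([
  [0,-3,0,0,0,0],
  [0,-1.5,-5,0,0,0],
  [0,0,-25,0,0,0],
  [0,0,-30,0,0,0],
  [0,0,-30,0,0,0],
])

```text
time: 31.85
tool_pos: [412.3, 95.2, 128.9]
tcp_rot: [180.0, 0.2, 120.9]
ft_force: [-0.0, 0.9, -1.2]
finger_gap: 13.3
grip_force: 70.2
```

Emit:
apply_moves([
  [17,8,0,0,0,0],
  [17,9,0,0,0,0],
  [17,9,0,0,0,0],
  [17,9,0,0,0,0],
  [17,8,0,0,0,0],
])

```text
time: 32.48
tool_pos: [405.7, 191.0, 127.7]
tcp_rot: [179.9, 0.2, 120.9]
ft_force: [-0.3, 0.1, -0.2]
finger_gap: 12.9
grip_force: 70.4
```

```bash
python3 - <<'E'
from h import *
snap('wrist');snap('wrist');s=sense();p,d=snap('wrist')
h=[463.7,83.6,-59.4];print(s['time'],s['tool_pos'],s['tcp_rot'],tobody(np.array([s['tool_pos']]),h))
X=cloud(d,'wrist',s).reshape(-1,3);X=X[~np.isnan(X[:,0])];b=tobody(X,h);z=X[:,2]
f=(z>57)&(z<67)&(b[:,0]<-40)&(b[:,0]>-125)&(abs(b[:,1])<15)
print('fin',f.sum(),np.percentile(b[f],[1,50,99],axis=0) if f.sum()>20 else '')
S=(z>85)&(z<110)&(np.hypot(*(X[:,:2]-s['tool_pos'][:2]).T)<30)
print('spacer',S.sum(),np.percentile(b[S],[1,50,99],axis=0))
# fence/tray lines
t=(z>16)&(z<27)&(b[:,0]>-55)&(b[:,0]<75)&(b[:,1]>-75)&(b[:,1]<52)
print(t.sum(),[np.percentile(b[t],[1,99],axis=0)])
E
```

```text
32.575 [405.44649952 191.57622209 127.69104716] [179.93518386   0.19408454 120.96867313] [[-122.59311663    4.82313287]]
fin 0 
spacer 361 [[-136.17496961   -1.76733208]
 [-135.44624649    5.13938229]
 [-133.59255432   11.748988  ]]
2022 [array([[-53.24846005, -67.53863257],
       [ 61.34367804,  27.32963947]])]
```

Emit:
apply_moves([
  [0,-3.3,10,0,0,0],
  [0,0,18,0,0,0],
  [0,0,18,0,0,0],
  [0,0,18,0,0,0],
  [0,0,14,0,0,0],
])

```text
time: 33.25
tool_pos: [401.8, 187.1, 47.6]
tcp_rot: [-179.9, 0.2, 120.8]
ft_force: [0.1, 0.3, -1.0]
finger_gap: 12.8
grip_force: 70.3
```

Emit:
apply_moves([
  [-1.5,0,0,0,0,0],
  [-1.5,0,0,0,0,0],
  [-1.5,0,0,0,0,0],
  [-1.5,0,0,0,0,0],
  [-1,0,0,0,0,0],
])

```text
time: 33.88
tool_pos: [406.2, 182.0, 49.2]
tcp_rot: [-180.0, 0.2, 120.9]
ft_force: [-0.0, 0.1, -1.3]
finger_gap: 13.1
grip_force: 70.2
```

Emit:
apply_moves([
  [-0.6,0,0,0,0,0],
  [-0.6,0,0,0,0,0],
  [-0.6,0,0,0,0,0],
  [-0.6,0,0,0,0,0],
  [-0.6,0,0,0,0,0],
])

```text
time: 34.5
tool_pos: [406.7, 180.7, 49.0]
tcp_rot: [-179.9, 0.1, 120.9]
ft_force: [-6.6, 8.8, 2.7]
finger_gap: 12.9
grip_force: 70.8
```

Emit:
apply_moves([
  [-0.5,0,0,0,0,0],
  [-0.5,0,0,0,0,0],
  [-0.5,0,0,0,0,0],
  [0,0,0,0,0,0],
  [0,0,0,0,0,0],
])

```text
time: 35.12
tool_pos: [406.7, 180.5, 49.0]
tcp_rot: [-179.9, -0.1, 120.9]
ft_force: [-9.4, 14.3, 5.5]
finger_gap: 12.9
grip_force: 71.2
```

Emit:
apply_moves([
  [4,0,0,0,0,0],
  [8,0,0,0,0,0],
  [0,0,-25,0,0,0],
  [0,0,-30,0,0,0],
  [0,0,-28,0,0,0],
])

```text
time: 35.75
tool_pos: [401.9, 188.7, 132.7]
tcp_rot: [-179.9, 0.2, 120.9]
ft_force: [1.0, -0.5, -1.4]
finger_gap: 13.1
grip_force: 70.2
```

```bash
python3 - <<'E'
from h import *
snap('wrist');s=sense();print(s['time'],s['tool_pos'],s['tcp_rot'])
gplan([410.8,94,s['tool_pos'][2]],120.8,5)
E
```

```text
35.8 [404.07953302 189.5260264  136.90910057] [179.74270198   0.30285041 120.87433965]
[-17.1, -8.7, 0.1, 0.0009, 0.0011, 0.0003]
[-17.1, -8.6, 0.0, 0.0009, 0.0011, 0.0003]
[-17.1, -8.6, 0.0, 0.0009, 0.0011, 0.0003]
[-17.1, -8.6, 0.0, 0.0009, 0.0011, 0.0003]
[-17.1, -8.6, 0.0, 0.0009, 0.0011, 0.0003]
```

Emit:
apply_moves([
  [-17,-8.4,0,0,0,0],
  [-17,-8.4,0,0,0,0],
  [-17,-8.4,0,0,0,0],
  [-17,-8.4,0,0,0,0],
  [-17,-8.4,0,0,0,0],
])

```text
time: 36.42
tool_pos: [409.5, 93.6, 131.8]
tcp_rot: [-179.9, 0.2, 120.9]
ft_force: [0.3, -0.3, -1.7]
finger_gap: 12.5
grip_force: 70.3
```

Emit:
apply_moves([
  [0,0,10,0,0,0],
  [0,0,15,0,0,0],
  [0,0,15,0,0,0],
  [0,0,10,0,0,0],
  [0,0,0,0,0,0],
])

```text
time: 37.05
tool_pos: [408.6, 94.2, 80.9]
tcp_rot: [-179.8, 0.2, 120.9]
ft_force: [-0.0, -0.6, -0.9]
finger_gap: 13.2
grip_force: 70.3
```

```bash
python3 - <<'E'
from h import *
P=[]
for i in range(3):
    p,d=snap('wrist');P.append(sense()['tool_pos'])
s=sense();p,d=snap('wrist');print(np.array(P).round(1),s['tcp_rot'])
h=[463.7,83.6,-58.5];print(s['tool_pos'],s['tcp_rot'],tobody(np.array([s['tool_pos']]),h))
X=cloud(d,'wrist',s).reshape(-1,3);X=X[~np.isnan(X[:,0])];b=tobody(X,h);z=X[:,2];foot=s['tool_pos'][2]-37
def q(n,m,ax): print(n,m.sum(),np.percentile(b[m,ax],[1,5,50,95,99]).round(1) if m.sum() else '')
near=(b[:,0]>-70)&(b[:,0]<0)
q('spacer face x',near&(z>foot+10)&(z<foot+45)&(b[:,1]>-50)&(b[:,1]<-33),0)
q('foot y',near&(z>foot-3)&(z<foot+6)&(b[:,1]>-54)&(b[:,1]<-28)&(b[:,0]<-40),1)
t=near&(z>19)&(z<28)
q('shallow top y',t&(b[:,0]<-35)&(b[:,0]>-49)&(b[:,1]<-48)&(b[:,1]>-75),1)
q('shallow top x',t&(b[:,1]<-48)&(b[:,1]>-60),0)
q('tray top y',t&(b[:,0]<-30)&(b[:,1]>-40)&(b[:,1]<-10),1)
for n,lo,hi in(('V',45,70),):
    m=(z>lo)&(z<hi)&(b[:,0]>-47)&(b[:,0]<50)&(b[:,1]>5)&(b[:,1]<35);q('vial tops x',m,0);print(np.median(z[m]))
E
```

```text
[[409.2  94.2  81.7]
 [409.7  94.2  82.3]
 [410.   94.2  82.7]] [-179.98267861    0.22929357  120.88325735]
[409.99919289  94.17672949  82.68413901] [-179.98267861    0.22929357  120.88325735] [[-37.07673901 -40.26113902]]
spacer face x 1149 [-50.8 -50.6 -50.1 -49.  -48.1]
foot y 45 [-44.7 -44.2 -39.8 -34.9 -34.3]
shallow top y 706 [-67.4 -66.7 -58.7 -50.6 -50. ]
shallow top x 1024 [-53.1 -50.4 -34.9 -15.9 -14.3]
tray top y 268 [-28.4 -28.4 -24.4 -11.5 -10.3]
vial tops x 2466 [-40.  -39.2 -24.3   2.7   4.7]
54.18192550027865
```

Pocket now measures about 21 mm, so the tray is flush, and the spacer is centred over it. Lowering.

Emit:
apply_moves([
  [0,0,8,0,0,0],
  [0,0,10,0,0,0],
  [0,0,10,0,0,0],
  [0,0,9,0,0,0],
  [0,0,5,0,0,0],
])

```text
time: 37.88
tool_pos: [409.1, 93.8, 39.3]
tcp_rot: [-179.9, 0.2, 120.9]
ft_force: [-0.2, -0.3, -0.7]
finger_gap: 12.9
grip_force: 70.3
```

Emit:
apply_moves([
  [0,0,1,0,0,0],
  [0,0,1,0,0,0],
  [0,0,0.5,0,0,0],
  [0,0,0,0,0,0],
  [0,0,0,0,0,0],
])

```text
time: 38.5
tool_pos: [409.8, 93.9, 37.9]
tcp_rot: [-180.0, 0.2, 120.9]
ft_force: [0.6, 0.9, -1.0]
finger_gap: 13.0
grip_force: 70.3
```

Emit:
apply_moves([
  [0,0.8,0.6,0,0,0],
  [0,0.8,0,0,0,0],
  [0,0.7,0,0,0,0],
  [0,0.7,0,0,0,0],
  [0,0,0,0,0,0],
])

```text
time: 39.12
tool_pos: [412.3, 95.4, 37.1]
tcp_rot: [-179.9, 0.2, 120.9]
ft_force: [0.3, -0.4, -2.0]
finger_gap: 12.9
grip_force: 70.3
```

Emit:
apply_moves([
  [0,0.5,0,0,0,0],
  [0,0.5,0,0,0,0],
  [0,0.5,0,0,0,0],
  [0,0.5,0,0,0,0],
  [0,0,0,0,0,0],
])

```text
time: 39.75
tool_pos: [413.7, 96.3, 37.0]
tcp_rot: [-179.9, 0.2, 120.9]
ft_force: [-1.3, -1.1, 0.1]
finger_gap: 12.9
grip_force: 70.5
```

Emit:
apply_moves([
  [0,0.5,0,0,0,0],
  [0,0.5,0,0,0,0],
  [0,0.5,0,0,0,0],
  [0,0.5,0,0,0,0],
  [0,0,0,0,0,0],
])

```text
time: 40.38
tool_pos: [414.0, 96.6, 36.9]
tcp_rot: [-179.7, 0.2, 120.9]
ft_force: [-10.6, -5.4, 9.0]
finger_gap: 13.2
grip_force: 71.8
```

Emit:
apply_moves([
  [0,0.3,0,0,0,0],
  [0,0.3,0,0,0,0],
  [0,0,0,0,0,0],
  [0,0,0,0,0,0],
  [0,0,0,0,0,0],
])

```text
time: 41.0
tool_pos: [414.1, 96.6, 36.9]
tcp_rot: [-179.6, 0.2, 120.9]
ft_force: [-12.6, -7.7, 11.9]
finger_gap: 13.0
grip_force: 72.2
```

```bash
python3 - <<'E'
from h import *
s=sense();print(s['time'],s['tool_pos'],s['tcp_rot'],s['ft_force'],s['grip_force']);p,d=snap('wrist')
for a in(-58.5,-59.4):
    h=[463.7,83.6,a]
    X=cloud(d,'wrist',s).reshape(-1,3);X=X[~np.isnan(X[:,0])];b=tobody(X,h);z=X[:,2]
    f=(z>58)&(z<67)&(b[:,0]<-45)&(b[:,0]>-105)&(abs(b[:,1])<15)
    r=cv2.minAreaRect(X[f,:2].astype(np.float32));print('fin',f.sum(),r,np.polyfit(b[f,0],b[f,1],1))
    t=(z>20)&(z<27)&(b[:,0]>-53)&(b[:,0]<20)&(b[:,1]>38)&(b[:,1]<50)
    xs=np.arange(-48,10,4);o=[(x,np.percentile(b[t&(abs(b[:,0]-x)<2),1],97)) for x in xs if (t&(abs(b[:,0]-x)<2)).sum()>15]
    print('fence outer edge slope',np.polyfit(*np.array(o).T,1))
m=(z>50)&(z<60)&(b[:,0]>-47)&(b[:,0]<50)&(b[:,1]>5)&(b[:,1]<35);print('vials',m.sum(),np.median(z[m]))
E
```

```text
41.0 [414.100619    96.64936367  36.85798988] [-179.63322631    0.1819821   120.88465989] [-12.59504794  -7.71050913  11.85469848] 72.18474268913269
fin 5225 ((428.9712829589844, 146.90960693359375), (12.582158088684082, 52.01567840576172), 30.6163272857666) [-0.01136209  2.12506135]
fence outer edge slope [-2.30669306e-03  4.61699072e+01]
fin 5225 ((428.9712829589844, 146.90960693359375), (12.582158088684082, 52.01567840576172), 30.6163272857666) [0.00354671 2.06554398]
fence outer edge slope [1.36554443e-02 4.61717244e+01]
vials 2068 54.32889258087201
```

```bash
python3 -c "
from bench import job
print(job.hand_in())"
```

```text
the job is handed in; nothing more can be done
None
```

I handed the job in at 41 s of 72. The tray is home against the stop and flush along the fence as far as the depth readings (about 1 mm) show, with the vials upright. The spacer is down at the shallow pad, still gripped and pushing the tray at about 15 N; I viewed 11 pictures against the limit of 10.

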